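# Load the laser marker through its port

### The job

Load the laser marker and start it: slide the port's shutter fully open, pass every tin on the bench, lid up and lengthwise, through the port without anything touching the black light seal round it, and let it go on the sloped rollers so that it rolls down to the stop or up to the tin before it. When all the tins are in, slide the shutter fully shut and then press the green START button once it is shut, never before. Leave the other things on the bench where they are; a tin that gets knocked aside still has to be loaded.

Things in the scene. Friction and masses are not known exactly. Their poses are not given: they have to be found in the camera images.
- machine: fixed grey laser-marker housing, 700 long. Origin: on the bench below the middle of the port, in the plane of the rim's outer face. x points level INTO the port, y left as one looks in, z up. Spans y -160 to 180 mm, front wall x = 4 mm; shutter rails (z 82-86 and 180-184, y -62 to 172 mm) stand out to x = -12 mm; above z = 184 the clear-paned hood slopes back at 45 deg to a roof at 268 mm
- port_rim: soft black light seal framing the port, not to be touched; same origin and axes as machine. The opening is y -42 to 42 mm, z 100 to 170 mm; the seal is 7 to 9 mm broad round it and x 0 to 10 mm deep
- lane: gravity roller lane inside. Origin: on the plane of the roller tops, mid-width, at the rim's outer face, 117 mm above the bench. x runs down the slope (7 deg, descending) into the machine, y left, z square to the rollers. 16 mm rollers every 39 mm, the first at x = 3 mm, in the port's mouth; guides 64 mm apart, flared to about 80 at the port
- port_mid (a point): middle of the port opening, machine x = 0, z = 135 mm; axes of the machine. The rollers turn slowly: a tin let go on them with its centre over 10 mm past the first roller rolls in by itself at 0.1 to 0.3 m/s until it meets the rubber end stop (lane x = 645 mm) or the tin before it. Four tins fit, the last with its tail 80 mm inside the port
- shutter (a joint): sliding shutter that covers the port, m: 0 = shut, grows as it slides to the machine's +y, 0.112 = fully open (the port is clear above 0.10); about 2 N of friction, stays where it is left. Plate 110 mm wide, z 87 to 179 mm, x -9 to -5 mm
- shutter_grip (a point): middle of the shutter's black grip fin, which moves with the shutter: an upright fin 10 mm thick (machine y), standing out 38 mm from the plate (machine x -47 to -9), z 130 to 178 mm; this point is at machine x = -30 mm, z = 158 mm. Same axes as the machine
- start (a joint): START button's travel, m: 0 = out, 0.006 = fully pressed; springs back; fully down takes 5 N; counts as pressed above 0.004
- start_top (a point): middle of the top face of the START button (32 mm across, pressed straight down), 64 mm above the bench when out, on a fixed 84 x 80 x 46 mm grey box that stands on the bench
- tin1_mid (a point): closed oblong tin, 140 long (its own x), 54 wide (y), 42 mm high (z), about 0.22 kg, lying flat on the bench, lid up; point at its centre, 21 mm above its underside. The two ends are alike. May be absent (None from the start)
- tin2_mid (a point): closed oblong tin, 140 long (its own x), 54 wide (y), 42 mm high (z), about 0.22 kg, lying flat on the bench, lid up; point at its centre, 21 mm above its underside. The two ends are alike. May be absent (None from the start)
- tin3_mid (a point): closed oblong tin, 140 long (its own x), 54 wide (y), 42 mm high (z), about 0.22 kg, lying flat on the bench, lid up; point at its centre, 21 mm above its underside. The two ends are alike. May be absent (None from the start)
- tin4_mid (a point): closed oblong tin, 140 long (its own x), 54 wide (y), 42 mm high (z), about 0.22 kg, lying flat on the bench, lid up; point at its centre, 21 mm above its underside. The two ends are alike. May be absent (None from the start)
- spool_mid (a point): bystander: spool of thread, 48 across, 50 mm high; centre
- rivet_jar_mid (a point): bystander: closed glass jar, 60 across, 75 mm high; centre
- hammer_grip (a point): bystander: hammer lying on the bench; point on its handle
- driver_grip (a point): bystander: screwdriver lying on the bench; point on its handle
- oil_mid (a point): bystander: oil bottle, 54 across, 140 mm high; centre
- wax_mid (a point): bystander: puck of wax, 64 across, 26 mm high; centre

How it is judged:
On the way, in this order (a step that is already met when the one before it is completed fails the run):
1. the shutter is slid fully open (value of joint shutter above 0.1 m), for 0.2 s.
2. every tin lies at rest on the roller lane, queued from the stop (x of each of tin1_mid, tin2_mid, tin3_mid, tin4_mid in the frame of lane above 0.13 m and y of tin1_mid in the frame of lane between -0.02 and 0.02 m and z of tin1_mid in the frame of lane between 0.01 and 0.03 m and angle between the x axis of each of tin1_mid, tin2_mid, tin3_mid, tin4_mid and the x axis of lane, either way round below 0.1 rad and angle between each of tin1_mid, tin2_mid, tin3_mid, tin4_mid's own z axis and vertical below 0.3 rad and linear speed of each of tin1, tin2, tin3, tin4 below 0.02 m/s and y of tin2_mid in the frame of lane between -0.02 and 0.02 m and z of tin2_mid in the frame of lane between 0.01 and 0.03 m and y of tin3_mid in the frame of lane between -0.02 and 0.02 m and z of tin3_mid in the frame of lane between 0.01 and 0.03 m and y of tin4_mid in the frame of lane between -0.02 and 0.02 m and z of tin4_mid in the frame of lane between 0.01 and 0.03 m and x of any of tin1_mid, tin2_mid, tin3_mid, tin4_mid in the frame of lane above 0.55 m), for 0.3 s.
3. the shutter is slid fully shut (value of joint shutter below 0.006 m), for 0.2 s.
4. START is pressed with the shutter shut (value of joint start above 0.004 m and value of joint shutter below 0.006 m), for 0.05 s.
At the end, for the whole second after the job is handed in: every tin present is on the rollers, lid up (within 0.3 rad), lengthwise (0.1 rad), one deep, centre over 100 mm down the lane and within 20 mm of its middle, not moving fast (under 0.5 m/s), the foremost at the stop (centre beyond 500 mm); shutter shut (below 6 mm); START out again (x of each of tin1_mid, tin2_mid, tin3_mid, tin4_mid in the frame of lane above 0.1 m and y of tin1_mid in the frame of lane between -0.02 and 0.02 m and z of tin1_mid in the frame of lane between 0.01 and 0.03 m and angle between the x axis of each of tin1_mid, tin2_mid, tin3_mid, tin4_mid and the x axis of lane, either way round below 0.1 rad and angle between each of tin1_mid, tin2_mid, tin3_mid, tin4_mid's own z axis and vertical below 0.3 rad and linear speed of each of tin1, tin2, tin3, tin4 below 0.5 m/s and y of tin2_mid in the frame of lane between -0.02 and 0.02 m and z of tin2_mid in the frame of lane between 0.01 and 0.03 m and y of tin3_mid in the frame of lane between -0.02 and 0.02 m and z of tin3_mid in the frame of lane between 0.01 and 0.03 m and y of tin4_mid in the frame of lane between -0.02 and 0.02 m and z of tin4_mid in the frame of lane between 0.01 and 0.03 m and x of any of tin1_mid, tin2_mid, tin3_mid, tin4_mid in the frame of lane above 0.5 m and value of joint shutter below 0.006 m and value of joint start below 0.002 m); the robot touches nothing.
It fails at once if something touches the black seal (rim) of the port (contact force between port_rim and anything else above 0.3 N).
It fails at once if START is pressed while the shutter is not shut (value of joint start above 0.003 m and value of joint shutter above 0.01 m).
It fails at once if a bystander is pushed more than 50 mm (distance of any of spool_mid, rivet_jar_mid, hammer_grip, driver_grip, oil_mid, wax_mid from where it was at the start of the episode above 0.05 m).
It fails at once if the jar or the oil bottle is knocked over (angle between any of rivet_jar_mid, oil_mid's own z axis and vertical above 0.6 rad).
Of tin1, tin2, tin3, tin4 only 2 to 4 are there at a start; the rules pass over those that are not, and their reading is None.
At some moment in a run one of tin1, tin2, tin3, tin4 may be knocked a few centimetres aside while the robot is not near it.
It also fails if it takes over 210 s, if anything falls off the work surface, if the arm or the gripper's body presses on something with over 40 N, if the wrist force passes 120 N, or if a joint passes its speed limit or range.

### The arm

A 6-joint arm with a two-finger parallel gripper is mounted at the origin on the work surface. World frame = base frame: x ahead of the robot, y to its left, z up, the work surface at z = 0. Lengths are in m, angles in rad, forces in N, time in s.
With the tool pointing down it reaches from about 0.425 to 0.95 m from the base axis. Payload 14.7 kg.
Tool frame: the origin (TCP) lies at the very end of the fingers, on their centre line; the grasp point (between the pads) lies 19 mm behind it; z points along the fingers, y is the line along which they close (so a half turn about z gives the same grasp; the last joint's range is limited). The gripper opens to 85 mm and grips with 20 to 120 N. Pads are 22 mm wide; open, the fingers measure 114 mm over their backs; the gripper's body (76 mm by 85 mm) begins 54 mm behind the grasp point. The pads swing forward as they close: fully open they stand 13 mm farther back than shut.
Start: joints at [-1.236, 0.48, 1.596, -0, 1.065, -0.047], TCP at [0.242, -0.603, 0.231] pointing down, gripper open.
Joint ranges: [-2.75, 2.75], [-0.82, 2.05], [0.23, 2.67], [-1.56, 4.7], [0.09, 2.69], [-2.92, 2.92]. Speed limits (rad/s): [1.89, 1.89, 2.39, 3.01, 3.01, 3.01].

### API

Orientations are given as a rotation vector (axis times angle).
In Python, from workcell import r gives the robot as it stands.
- The arm moves only by the shell command python3 -m crank 'ROWS' [OPENING] [FORCE]. ROWS is JSON, a list of rows, each an object with "delta_pos": the shift along the tool's x, y, z in m, a list of three; "rotation": the turn, a rotation vector about the tool's x, y, z in degrees, a list of three. A call has 1 to 8 rows; each row shifts and turns the commanded pose from where the row before left it, along the tool's axes as they then stand; what a row does not reach is not made up. A row lasts 1/12 s, in which the tool goes at most 41.7 mm and 7.16 degrees, less where a joint would pass 70% of its speed; a pose out of reach is approached as far as the arm can. A call is refused whole if a number of a shift passes 0.0417 or a number of a turn 7.16, either way. A call with a gripper value outside its range is refused whole. OPENING is the opening, from 0 (shut) to 1 (fully open), set as the call begins (- or left out, the last holds). The fingers move at their own pace and stop on an object; FORCE is the grip in N (left out, the last holds). Time passes only in rows, so rows that do not move let the fingers close. It gives the time, the measured TCP pose, the force and the opening at its end, in the units of the state.
- r.get_obs(): the state, without advancing time (a new reading comes with each control period).
- r.snapshot(name): name is "side" or "top"; returns a dict with "image" (384x512x3 uint8, red, green, blue), "camera_matrix" (3x3 intrinsics, pixels), "R" (3x3) and "t" (3): a world point X has camera coordinates R X + t. Camera axes: x right, y down, z forward; pixel columns grow to the right and rows downward; lengths in m; the calibration is good to about 2 mm. A picture is of the moment at which its call begins. There is no depth.
- r.hand_in(): hands the job in, once; it reports no verdict.
The state is a dict: "clock": time; "joints": joint angles; "dq": joint speeds; "joint_efforts": joint torques, N m; "eef_pos": TCP position; "orientation": TCP orientation; "contact_force": force on the tool from outside, world axes, zero at the start; "wrist_torque": the same for the moment, N m; "finger_gap": opening from 0.0 (shut) to 1.0 (fully open).
Only numpy, scipy, OpenCV 4.12 (cv2) and the standard library are available. Lean on these libraries where they do the work, as an engineer would, in place of code of your own. Each camera call takes 0.05 s, during which the arm holds its last target. There are 200 camera calls.

## Working session

There is one attempt and no reset: what is moved stays moved. The work goes in short steps, Python scripts to look and compute and a shell command to move; the robot and the scene stay as the last step left them, time stands still between calls to the robot, and variables do not carry over. Pictures are saved under pics/ and viewed, on a budget of 14 in all, crops included, one or two more only if the job needs it, and the job is handed in when it is done.

```bash
ls; mkdir -p pics; cat > h.py <<'E'
import numpy as np, cv2
from workcell import r
from scipy.spatial.transform import Rotation as Ro
def snap(n,f=None):
    s=r.snapshot(n)
    if f: cv2.imwrite('pics/'+f,s['image'][:,:,::-1])
    return s
def ray(s,uv,z):
    d=np.array(s['R']).T@np.linalg.inv(s['camera_matrix'])@np.array([uv[0],uv[1],1.]); c=-np.array(s['R']).T@np.array(s['t'])
    return c+d*(z-c[2])/d[2]
def proj(s,X):
    p=np.array(s['camera_matrix'])@(np.array(s['R'])@np.array(X)+np.array(s['t'])); return p[:2]/p[2]
E
python3 - <<'E'
from h import *
o=r.get_obs(); print(o)
a=snap('top','top0.png'); b=snap('side','side0.png')
for s in (a,b): print(s['camera_matrix'],s['R'],s['t'],-np.array(s['R']).T@s['t'])
E
```

```text
pics
{'clock': 0.0, 'joints': array([-1.23561273e+00,  4.80839621e-01,  1.59688364e+00,  1.65895877e-05,
        1.06511900e+00, -4.66107840e-02]), 'dq': array([-0.00066167, -0.00065351,  0.00017127,  0.00168582, -0.00101889,
        0.00051665]), 'joint_efforts': array([ 4.22977377e-03, -9.50643682e+01, -4.30193782e+01,  1.28193010e-04,
        1.18877259e-02,  1.63650452e-04]), 'eef_pos': array([ 0.24205831, -0.60278717,  0.23066371]), 'orientation': array([-3.08330991e+00, -5.95837922e-01,  2.59580804e-04]), 'contact_force': array([0.93447557, 0.50656336, 0.06965619]), 'wrist_torque': array([-0.00308664, -0.01970853,  0.04758068]), 'finger_gap': 1.0021302882164564}
[[481.21225534   0.         255.94752439]
 [  0.         481.21225534 196.86951025]
 [  0.           0.           1.        ]] [[ 0.06666994 -0.99776712  0.0039866 ]
 [-0.97607725 -0.06604831 -0.20714926]
 [ 0.20695003  0.0099194  -0.97830123]] [0.19018489 0.56498    1.02380664] [0.3269077  0.21692065 1.11786829]
[[478.90262836   0.         260.21714084]
 [  0.         478.90262836 199.55919942]
 [  0.           0.           1.        ]] [[-0.96455046 -0.26383909  0.0055992 ]
 [-0.15358948  0.54399043 -0.82491496]
 [ 0.2145989  -0.79653208 -0.56522912]] [0.58525785 0.07046815 1.13027369] [0.3327784  1.01637915 0.69371686]
```

View pics/top0.png

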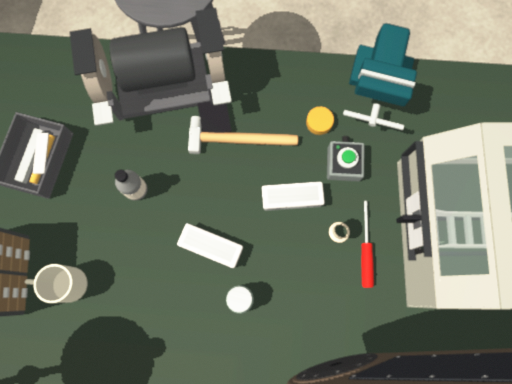

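View pics/side0.png

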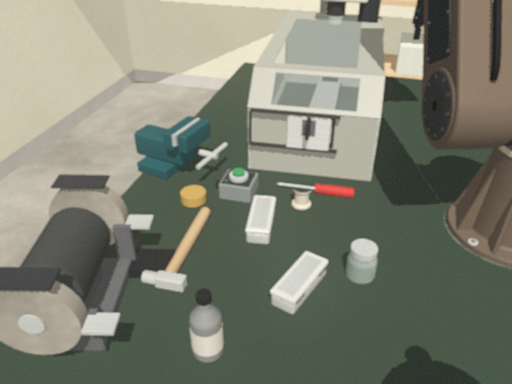

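```bash
python3 - <<'E'
import cv2,numpy as np
a=cv2.imread('pics/top0.png')[115:315,385:512]; b=cv2.imread('pics/side0.png')[90:200,235:395]
a=cv2.resize(a,None,fx=3,fy=3,interpolation=cv2.INTER_CUBIC)[:600]; b=cv2.resize(b,None,fx=2.6,fy=2.6,interpolation=cv2.INTER_CUBIC)
im=np.zeros((600,800,3),np.uint8); im[:a.shape[0],:a.shape[1]]=a; im[:b.shape[0],384:384+b.shape[1]]=b[:,:416]
cv2.imwrite('pics/crop0.png',im)
E
python3 - <<'E'
from h import *
s=snap('top'); im=s['image']; hsv=cv2.cvtColor(im,cv2.COLOR_RGB2HSV)
m=((hsv[...,1]<40)&(hsv[...,2]>170)).astype(np.uint8)
cs,_=cv2.findContours(m,cv2.RETR_EXTERNAL,cv2.CHAIN_APPROX_NONE)
for c in cs:
    if cv2.contourArea(c)>300:
        rr=cv2.minAreaRect(c); print(np.round(rr[0]),np.round(rr[1]),round(rr[2]), end=' ')
        bx=np.array([ray(s,p,.042)[:2] for p in cv2.boxPoints(rr)]); print(np.round(bx.mean(0),3), np.round(bx,3).tolist())
E
```

```text
[238. 299.] [26. 25.] 90 [0.324 0.251] [[0.35, 0.28], [0.354, 0.225], [0.298, 0.222], [0.295, 0.276]]
[ 52. 283.] [36. 40.] 45 [0.331 0.662] [[0.324, 0.72], [0.389, 0.668], [0.337, 0.603], [0.274, 0.655]]
[209. 245.] [62. 25.] 22 [0.437 0.325] [[0.433, 0.399], [0.486, 0.383], [0.442, 0.249], [0.389, 0.267]]
[292. 195.] [24. 61.] 86 [0.565 0.145] [[0.583, 0.218], [0.602, 0.078], [0.546, 0.072], [0.527, 0.21]]
[412. 183.] [13. 62.] 0 [ 0.612 -0.13 ] [[0.538, -0.115], [0.685, -0.115], [0.687, -0.145], [0.54, -0.144]]
[347. 157.] [21. 20.] 45 [0.663 0.022] [[0.661, 0.055], [0.698, 0.024], [0.665, -0.011], [0.629, 0.021]]
[ 36. 157.] [26. 56.] 21 [0.614 0.744] [[0.559, 0.786], [0.688, 0.76], [0.669, 0.701], [0.541, 0.728]]
[456. 215.] [186. 109.] 90 [ 0.552 -0.23 ] [[0.759, -0.105], [0.776, -0.363], [0.345, -0.344], [0.329, -0.107]]
[194. 134.] [35. 11.] 90 [0.697 0.384] [[0.739, 0.401], [0.741, 0.375], [0.655, 0.368], [0.653, 0.393]]
[374. 114.] [62. 22.] 8 [ 0.773 -0.038] [[0.752, 0.037], [0.806, 0.032], [0.795, -0.114], [0.741, -0.107]]
[102. 112.] [22. 19.] 82 [0.734 0.606] [[0.756, 0.635], [0.766, 0.591], [0.712, 0.577], [0.703, 0.62]]
[220.  92.] [21. 18.] 81 [0.805 0.33 ] [[0.826, 0.358], [0.837, 0.316], [0.783, 0.303], [0.773, 0.345]]
```

View pics/crop0.png

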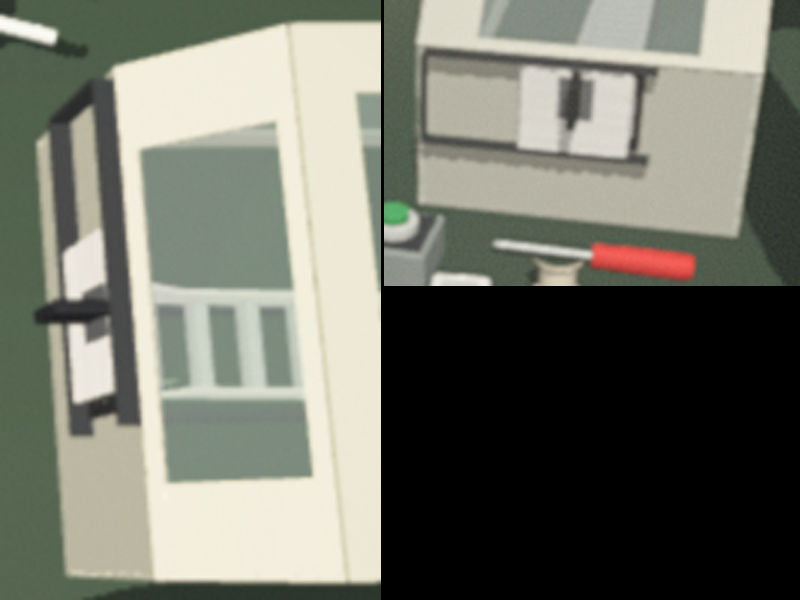

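```bash
cat > m.py <<'E'
from h import *
from scipy.optimize import least_squares
t=snap('top'); d=snap('side')
T=[((38,142),(4,180,0)),((66,577),(4,-160,0)),((93,80),(-12,172,184)),((117,425),(-12,-62,184)),((113,67),(4,180,184)),((152,580),(4,-160,184)),((50,122),(-12,172,86)),((70,435),(-12,-62,86))]
S=[((419,203),(4,180,0)),((740,236),(4,-160,0)),((424,51),(-12,172,184)),((656,70),(-12,-62,184)),((765,73),(4,-160,184)),((422,141),(-12,172,82)),((646,163),(-12,-62,82))]
def W(p,x):
    c,s=np.cos(p[2]),np.sin(p[2]); x=np.array(x)/1000
    return np.array([p[0]+c*x[0]-s*x[1],p[1]+s*x[0]+c*x[1],x[2]])
def res(p):
    e=[proj(t,W(p,X))-(385+(u[0]+.5)/3-.5,115+(u[1]+.5)/3-.5) for u,X in T]
    e+=[proj(d,W(p,X))-(235+(u[0]-384+.5)/2.6-.5,90+(u[1]+.5)/2.6-.5) for u,X in S]
    return np.ravel(e)
q=least_squares(res,[.55,-.13,-1.57],loss='soft_l1')
print(q.x,np.degrees(q.x[2]));print(res(q.x).reshape(-1,2).round(1).tolist())
for s,k in ((t,'top'),(d,'side')):
    print(k,proj(s,W(q.x,(-47,0,158))),proj(s,W(q.x,(-47,0,178))))
for n,X in dict(grip=(-30,0,158),port=(0,0,135)).items(): print(n,W(q.x,X))
# button: green
im=t['image'];
for s in (t,d):
    h=cv2.cvtColor(s['image'],cv2.COLOR_RGB2HSV); m=cv2.inRange(h,(50,120,60),(80,255,255)); n,l,st,c=cv2.connectedComponentsWithStats(m)
    for i in range(1,n):
        if st[i,4]>40: print('green',c[i],st[i,4],ray(s,c[i],.064))
E
python3 m.py
```

```text
[ 0.49166171 -0.11399359 -1.50384413] -86.16392151146093
[[-0.3, 0.3], [-0.5, -0.3], [0.1, -0.3], [0.4, 0.0], [1.0, 0.3], [0.9, 0.3], [-0.0, -0.3], [0.2, 0.6], [-0.1, -0.0], [-1.7, 0.5], [-1.0, 0.6], [0.7, 1.3], [-1.4, 1.0], [0.1, 1.0], [0.7, 1.3]]
top [400.02972626 226.57173891] [403.03728078 225.08505588]
side [313.18747829 131.11284097] [313.73669331 123.81044967]
grip [ 0.48965464 -0.0840608   0.158     ]
port [ 0.49166171 -0.11399359  0.135     ]
green [348.12295082 156.2295082 ] 122 [0.65859078 0.0241337  0.064     ]
green [238.06 171.44] 50 [0.65947129 0.022251   0.064     ]
```

```bash
cat >> h.py <<'E'
P0=np.array([0.49166,-0.11399]); YAW=-1.50384
c_,s_=np.cos(YAW),np.sin(YAW); RM=np.array([[c_,-s_,0],[s_,c_,0],[0,0,1]])
def M2W(x,y,z): return RM@np.array([x,y,z])+np.array([*P0,0])
def W2M(X): return RM.T@(np.array(X)-np.array([*P0,0]))
def tool(yaw_x,tilt=0):
    """tool pointing down, tool x axis at world yaw_x (deg); tilt deg about tool y (+: body leans to +tool x side)"""
    a=np.radians(yaw_x); x=np.array([np.cos(a),np.sin(a),0]); z=np.array([0,0,-1.]); R=np.c_[x,np.cross(z,x),z]
    return R@Ro.from_euler('y',-tilt,degrees=True).as_matrix()
def go(pos,R):
    """report shift/turn to target; turn first, then shift in final axes"""
    o=r.get_obs(); R0=Ro.from_rotvec(o['orientation']).as_matrix()
    rv=Ro.from_matrix(R0.T@R).as_rotvec(degrees=True); d=R.T@(np.array(pos)-o['eef_pos'])
    print('turn(deg, tool)',rv.round(2),'then shift(mm, tool)',(d*1000).round(1),'| now',o['eef_pos'].round(4),'mach',(W2M(o['eef_pos'])*1000).round(1),'gap',round(o['finger_gap'],3),'F',o['contact_force'].round(1),'t',round(o['clock'],2))
E
python3 - <<'E'
from h import *
t=snap('top');d=snap('side')
print((W2M(ray(t,(397.3,219.5),.178))*1000).round(1))
for y in range(0,25,4): print(y, proj(t,M2W(-.047,y/1e3,.178)).round(1), proj(d,M2W(-.047,y/1e3,.178)).round(1),[proj(d,M2W(-.009,(y+k)/1e3,.133)).round(1)[0] for k in (55,-55)])
print('obs: side fin tip ~308.5; plate edges', 235+(520-384)/2.6, 235+(637-384)/2.6)
go(M2W(-.034,.012,.30),tool(np.degrees(YAW)+180))
E
```

```text
[-57.7  11.2 178. ]
0 [403.  225.1] [313.7 123.8] [np.float64(293.1), np.float64(335.4)]
4 [402.9 223.1] [312.1 123.7] [np.float64(291.6), np.float64(333.9)]
8 [402.8 221.1] [310.5 123.5] [np.float64(290.1), np.float64(332.3)]
12 [402.7 219.1] [308.9 123.4] [np.float64(288.6), np.float64(330.7)]
16 [402.5 217.1] [307.3 123.2] [np.float64(287.1), np.float64(329.2)]
20 [402.4 215.1] [305.7 123.1] [np.float64(285.6), np.float64(327.6)]
24 [402.3 213.1] [304.1 122.9] [np.float64(284.1), np.float64(326.1)]
obs: side fin tip ~308.5; plate edges 287.3076923076923 332.3076923076923
turn(deg, tool) [-1.000e-02 -1.000e-02 -7.196e+01] then shift(mm, tool) [505.4 293.6 -68.8] | now [ 0.2422 -0.6031  0.2312] mach [ 471.4 -281.6  231.2] gap 1.0 F [-0.6 -0.4  0. ] t 0.35
```

```bash
python3 -m crank '[{"delta_pos":[0,0,-0.04],"rotation":[0,0,-7]},{"delta_pos":[0,0,-0.04],"rotation":[0,0,-7]},{"delta_pos":[0,0,-0.04],"rotation":[0,0,-7]},{"delta_pos":[0,0,-0.02],"rotation":[0,0,-7]},{"delta_pos":[0,0,0],"rotation":[0,0,-7]},{"delta_pos":[0,0,0],"rotation":[0,0,-7]},{"delta_pos":[0,0,0],"rotation":[0,0,-7]},{"delta_pos":[0,0,0],"rotation":[0,0,-7]}]' 0.6 40
```

```text
clock: 1.02
eef_pos: [0.2422, -0.6031, 0.3715]
orientation: [2.438, 1.982, -0.0]
contact_force: [0.6, 0.2, 0.7]
finger_gap: 0.6
```

```bash
python3 -m crank '[{"delta_pos":[0,0,0],"rotation":[0,0,-7]},{"delta_pos":[0,0,0],"rotation":[0,0,-7]},{"delta_pos":[0,0,0],"rotation":[0,0,-1.96]},{"delta_pos":[0.03,0.02,0],"rotation":[0,0,0]},{"delta_pos":[0.035,0.02,0],"rotation":[0,0,0]},{"delta_pos":[0.035,0.02,0],"rotation":[0,0,0]},{"delta_pos":[0.035,0.02,0],"rotation":[0,0,0]},{"delta_pos":[0.035,0.02,0],"rotation":[0,0,0]}]'
python3 -m crank '[{"delta_pos":[0.035,0.02,0],"rotation":[0,0,0]},{"delta_pos":[0.035,0.02,0],"rotation":[0,0,0]},{"delta_pos":[0.035,0.02,0],"rotation":[0,0,0]},{"delta_pos":[0.035,0.02,0],"rotation":[0,0,0]},{"delta_pos":[0.035,0.02,0],"rotation":[0,0,0]},{"delta_pos":[0.035,0.02,0],"rotation":[0,0,0]},{"delta_pos":[0.035,0.02,0],"rotation":[0,0,0]},{"delta_pos":[0.035,0.02,0],"rotation":[0,0,0]}]'
python3 -c "
from h import *
go(M2W(-.034,.012,.25),tool(np.degrees(YAW)+180))"
```

```text
clock: 1.68
eef_pos: [0.3309, -0.4251, 0.3713]
orientation: [2.146, 2.294, 0.0]
contact_force: [1.5, 0.1, -0.3]
finger_gap: 0.6
clock: 2.35
eef_pos: [0.4719, -0.1349, 0.3716]
orientation: [2.146, 2.294, 0.0]
contact_force: [1.6, -1.4, 0.9]
finger_gap: 0.599
turn(deg, tool) [ 0.03  0.02 -0.01] then shift(mm, tool) [ 53.5  33.1 121.6] | now [ 0.4719 -0.1349  0.3716] mach [ 19.5 -21.1 371.6] gap 0.599 F [ 1.6 -1.4  0.9] t 2.35
```

```bash
python3 -m crank '[{"delta_pos":[0.027,0.0165,0],"rotation":[0,0,0]},{"delta_pos":[0.0265,0.0165,0],"rotation":[0,0,0]},{"delta_pos":[0,0,0.04],"rotation":[0,0,0]},{"delta_pos":[0,0,0.04],"rotation":[0,0,0]},{"delta_pos":[0,0,0.04],"rotation":[0,0,0]},{"delta_pos":[0,0,0],"rotation":[0,0,0]}]'
python3 - <<'E'
from h import *
go(M2W(-.034,.012,.143),tool(np.degrees(YAW)+180))
t=snap('top');d=snap('side'); a=t['image'][100:340,180:]; b=d['image'][20:300,160:512]
im=np.zeros((560,800,3),np.uint8); a=cv2.resize(a,(400,289)); b=cv2.resize(b,(704//2+48,318)); im[:289,:400]=a; im[:318,400:]=b
im[320:,:400]=cv2.resize(t['image'],(400,240),interpolation=cv2.INTER_AREA);im[320:,400:]=cv2.resize(d['image'],(400,240),interpolation=cv2.INTER_AREA)
cv2.imwrite('pics/a1.png',im[:,:,::-1])
E
```

```text
clock: 2.85
eef_pos: [0.4971, -0.08, 0.2454]
orientation: [-2.14, -2.289, 0.008]
contact_force: [-1.4, -0.2, -0.1]
finger_gap: 0.602
turn(deg, tool) [-0.52 -0.15  0.04] then shift(mm, tool) [  0.5   4.3 102.4] | now [ 0.4971 -0.08    0.2454] mach [-33.5   7.7 245.4] gap 0.602 F [-1.4 -0.2 -0.1] t 2.85
```

View pics/a1.png

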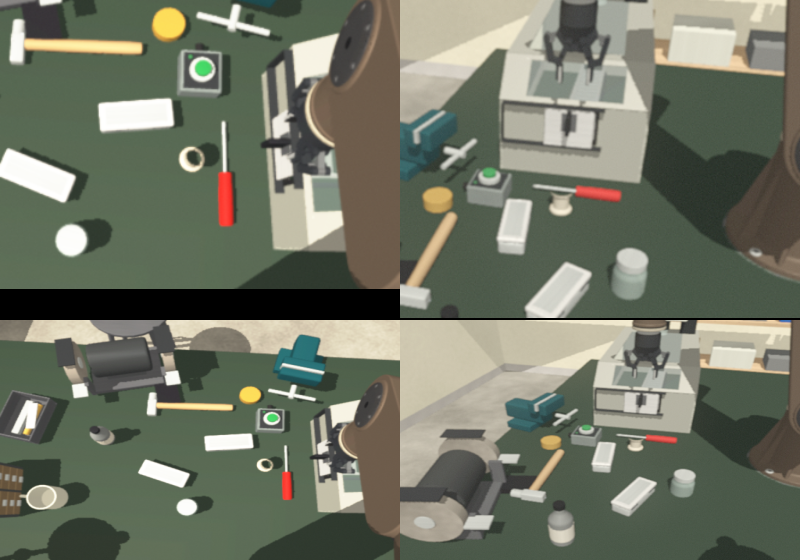

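```bash
python3 -m crank '[{"delta_pos":[0,0.003,0.03],"rotation":[0,0,0]},{"delta_pos":[0,0,0.03],"rotation":[0,0,0]},{"delta_pos":[0,0,0.03],"rotation":[0,0,0]},{"delta_pos":[0,0,0.012],"rotation":[0,0,0]},{"delta_pos":[0,0,0],"rotation":[0,0,0]},{"delta_pos":[0,0,0],"rotation":[0,0,0]}]'
python3 -m crank '[{"delta_pos":[0,0,0],"rotation":[0,0,0]},{"delta_pos":[0,0,0],"rotation":[0,0,0]},{"delta_pos":[0,0,0],"rotation":[0,0,0]},{"delta_pos":[0,0,0],"rotation":[0,0,0]},{"delta_pos":[0,0,0],"rotation":[0,0,0]},{"delta_pos":[0,0,0],"rotation":[0,0,0]}]' 0 30
python3 -c "
from h import *
go(M2W(-.034,.112,.143),tool(np.degrees(YAW)+180))"
```

```text
clock: 3.45
eef_pos: [0.5054, -0.0815, 0.1513]
orientation: [2.145, 2.293, 0.002]
contact_force: [-0.1, 0.4, 1.4]
finger_gap: 0.601
clock: 3.95
eef_pos: [0.5048, -0.0812, 0.1507]
orientation: [2.144, 2.293, 0.002]
contact_force: [-0.7, 0.6, 14.0]
finger_gap: 0.106
turn(deg, tool) [0.13 0.04 0.01] then shift(mm, tool) [ 2.2 96.7  7.7] | now [ 0.5048 -0.0812  0.1507] mach [-31.8  15.3 150.7] gap 0.106 F [-0.7  0.6 14. ] t 3.95
```

```bash
python3 -m crank '[{"delta_pos":[0,0,-0.004],"rotation":[0,0,0]},{"delta_pos":[0,0.02,0],"rotation":[0,0,0]},{"delta_pos":[0,0.02,0],"rotation":[0,0,0]},{"delta_pos":[0,0.02,0],"rotation":[0,0,0]},{"delta_pos":[0,0.015,0],"rotation":[0,0,0]},{"delta_pos":[0,0.01,0],"rotation":[0,0,0]},{"delta_pos":[0,0.01,0],"rotation":[0,0,0]},{"delta_pos":[0,0,0],"rotation":[0,0,0]}]'
python3 -c "
from h import *
go(M2W(-.034,.112,.143),tool(np.degrees(YAW)+180))"
```

```text
clock: 4.62
eef_pos: [0.5997, -0.0741, 0.153]
orientation: [-2.145, -2.294, -0.001]
contact_force: [1.1, 5.8, -7.8]
finger_gap: 0.109
turn(deg, tool) [-0.   -0.04  0.01] then shift(mm, tool) [ 1.4  1.5 10. ] | now [ 0.5997 -0.0741  0.153 ] mach [-32.6 110.5 153. ] gap 0.109 F [ 1.1  5.8 -7.8] t 4.62
```

```bash
python3 -m crank '[{"delta_pos":[0,0.004,0],"rotation":[0,0,0]},{"delta_pos":[0,0,0],"rotation":[0,0,0]},{"delta_pos":[0,0,0],"rotation":[0,0,0]}]'
python3 -m crank '[{"delta_pos":[0,-0.003,0],"rotation":[0,0,0]},{"delta_pos":[0,0,0],"rotation":[0,0,0]},{"delta_pos":[0,0,0],"rotation":[0,0,0]},{"delta_pos":[0,0,0],"rotation":[0,0,0]},{"delta_pos":[0,0,-0.03],"rotation":[0,0,0]},{"delta_pos":[0,0,-0.04],"rotation":[0,0,0]},{"delta_pos":[0,0,-0.04],"rotation":[0,0,0]},{"delta_pos":[0.03,0,-0.02],"rotation":[0,0,0]}]' 0.5
python3 - <<'E'
from h import *
go(M2W(-.15,0,.25),tool(np.degrees(YAW)+180))
s=snap('top'); hsv=cv2.cvtColor(s['image'],cv2.COLOR_RGB2HSV)
m=((hsv[...,1]<40)&(hsv[...,2]>150)).astype(np.uint8); m[:,330:]=0
for c in cv2.findContours(m,cv2.RETR_EXTERNAL,cv2.CHAIN_APPROX_NONE)[0]:
    if 1000<cv2.contourArea(c):
        q=np.array([ray(s,p,.042)[:2] for p in c[:,0]],np.float32); rr=cv2.minAreaRect(q); print(np.round(rr[0],4),np.round(rr[1],3),rr[2])
E
```

```text
clock: 4.87
eef_pos: [0.6006, -0.074, 0.153]
orientation: [-2.143, -2.292, 0.003]
contact_force: [-10.3, 4.1, -3.6]
finger_gap: 0.107
clock: 5.53
eef_pos: [0.5998, -0.0481, 0.2882]
orientation: [2.145, 2.287, 0.004]
contact_force: [0.7, -0.3, 0.2]
finger_gap: 0.5
turn(deg, tool) [ 0.34  0.15 -0.15] then shift(mm, tool) [  91.5 -112.3   38.2] | now [ 0.5998 -0.0481  0.2882] mach [-58.5 112.3 288.2] gap 0.5 F [ 0.7 -0.3  0.2] t 5.53
[0.3326 0.6459] [0.082 0.117] 3.8214046955108643
[0.4373 0.3249] [0.142 0.056] 71.48126983642578
[0.564  0.1449] [0.059 0.142] 8.073756217956543
[0.9979 0.2207] [0.123 0.293] 3.9780197143554688
[0.9758 0.6753] [0.104 0.261] 3.9773876667022705
```

```bash
cat >> h.py <<'E'
def tinpose(c,yaw,loc,zg,tilt):
    """TCP pose gripping a level tin: centre c(xy), tail yaw deg, grasp point loc m toward tail, TCP at height zg"""
    R=tool(yaw,tilt); a=np.radians(yaw); g=np.array([c[0]+loc*np.cos(a),c[1]+loc*np.sin(a),0])
    p=g+R[:,2]*0.019; p[2]=zg; return p,R
E
python3 - <<'E'
from h import *
p,R=tinpose((.564,.1449),98.07,.05,.15,15); print(p); go(p,R)
E
```

```text
[0.5576712 0.189536  0.15     ]
turn(deg, tool) [ -0.06 -14.97  -4.38] then shift(mm, tool) [263.2  -9.6  75.1] | now [ 0.6001 -0.0416  0.2907] mach [-65.  113.1 290.7] gap 0.5 F [0.9 5.8 3.7] t 5.58
```

```bash
python3 -m crank '[{"delta_pos":[0,0,0],"rotation":[0,-5,-1.46]},{"delta_pos":[0,0,0],"rotation":[0,-5,-1.46]},{"delta_pos":[0,0,0],"rotation":[0,-5,-1.46]},{"delta_pos":[0.04,-0.002,0],"rotation":[0,0,0]},{"delta_pos":[0.04,-0.002,0],"rotation":[0,0,0]},{"delta_pos":[0.04,-0.002,0],"rotation":[0,0,0]},{"delta_pos":[0.04,-0.002,0],"rotation":[0,0,0]},{"delta_pos":[0.04,-0.002,0],"rotation":[0,0,0]}]' 1.0
python3 -m crank '[{"delta_pos":[0.03,0,0],"rotation":[0,0,0]},{"delta_pos":[0.03,0,0.035],"rotation":[0,0,0]},{"delta_pos":[0,0,0.035],"rotation":[0,0,0]},{"delta_pos":[0,0,0],"rotation":[0,0,0]},{"delta_pos":[0,0,0],"rotation":[0,0,0]}]'
python3 - <<'E'
from h import *
s=snap('top'); hsv=cv2.cvtColor(s['image'],cv2.COLOR_RGB2HSV)
m=((hsv[...,1]<40)&(hsv[...,2]>150)).astype(np.uint8); m[:,330:]=0
for c in cv2.findContours(m,cv2.RETR_EXTERNAL,cv2.CHAIN_APPROX_NONE)[0]:
    if 300<cv2.contourArea(c):
        q=np.array([ray(s,p,.042)[:2] for p in c[:,0]],np.float32); rr=cv2.minAreaRect(q); print(np.round(rr[0],4),np.round(rr[1],3),rr[2])
p,R=tinpose((.564,.1449),98.07,.05,.008,15); print(p); go(p,R)
E
```

```text
clock: 6.25
eef_pos: [0.5594, 0.1469, 0.2315]
orientation: [1.923, 2.222, -0.263]
contact_force: [1.6, 0.1, -0.3]
finger_gap: 0.997
clock: 6.67
eef_pos: [0.5528, 0.182, 0.1519]
orientation: [1.923, 2.223, -0.269]
contact_force: [0.1, 0.4, 0.4]
finger_gap: 0.998
[0.3325 0.6469] [0.082 0.119] 3.8213889598846436
[0.6169 0.7437] [0.063 0.134] 79.301513671875
[0.7345 0.6056] [0.058 0.046] 14.933274269104004
[0.9938 0.2204] [0.131 0.293] 3.9780189990997314
[0.9744 0.676 ] [0.107 0.263] 3.9773876667022705
[0.5576712 0.189536  0.008    ]
turn(deg, tool) [-0.54 -0.    0.21] then shift(mm, tool) [ 44.1   4.7 138.8] | now [0.554  0.1823 0.1534] mach [-291.5   82.   153.4] gap 1.002 F [-0.7  0.4  0.7] t 6.72
```

```bash
python3 -m crank '[{"delta_pos":[0.009,0.0045,0.03],"rotation":[0,0,0]},{"delta_pos":[0.009,0,0.03],"rotation":[0,0,0]},{"delta_pos":[0.009,0,0.03],"rotation":[0,0,0]},{"delta_pos":[0,0,0],"rotation":[0,0,0]}]'
python3 - <<'E'
from h import *
p,R=tinpose((.564,.1449),98.07,.05,.008,15); print(p); go(p,R)
snap('side','a2.png')
E
```

```text
clock: 7.05
eef_pos: [0.5557, 0.1848, 0.0563]
orientation: [1.925, 2.222, -0.269]
contact_force: [-1.6, -1.0, -0.9]
finger_gap: 1.0
[0.5576712 0.189536  0.008    ]
turn(deg, tool) [-0.72  0.04  0.22] then shift(mm, tool) [16.8  2.6 45.5] | now [0.5557 0.1848 0.0563] mach [-293.9   83.9   56.3] gap 1.0 F [-1.6 -1.  -0.9] t 7.05
```

View pics/a2.png

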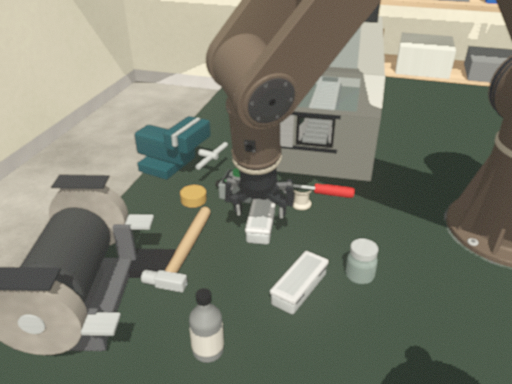

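```bash
python3 -m crank '[{"delta_pos":[0.008,0.0025,0.02],"rotation":[-0.5,0,0]},{"delta_pos":[0.008,0,0.02],"rotation":[0,0,0]},{"delta_pos":[0,0,0.005],"rotation":[0,0,0]},{"delta_pos":[0,0,0],"rotation":[0,0,0]},{"delta_pos":[0,0,0],"rotation":[0,0,0]}]'
python3 - <<'E'
from h import *
p,R=tinpose((.564,.1449),98.07,.05,.008,15); go(p,R)
E
python3 -m crank '[{"delta_pos":[0,0,0],"rotation":[0,0,0]},{"delta_pos":[0,0,0],"rotation":[0,0,0]},{"delta_pos":[0,0,0],"rotation":[0,0,0]},{"delta_pos":[0,0,0],"rotation":[0,0,0]},{"delta_pos":[0,0,0],"rotation":[0,0,0]},{"delta_pos":[0,0,0],"rotation":[0,0,0]}]' 0.3 80
python3 - <<'E'
from h import *
p,R=tinpose((.564,.1449),98.07,.05,.008,15); go(p,R)
E
```

```text
clock: 7.52
eef_pos: [0.5597, 0.19, 0.0132]
orientation: [1.919, 2.218, -0.252]
contact_force: [0.4, 0.3, 0.5]
finger_gap: 1.0
turn(deg, tool) [ 0.08 -0.03  0.19] then shift(mm, tool) [ 1.2 -2.   5. ] | now [0.5597 0.19   0.0132] mach [-298.8   88.2   13.2] gap 1.0 F [0.4 0.3 0.5] t 7.52
clock: 8.02
eef_pos: [0.5591, 0.1902, 0.0125]
orientation: [1.919, 2.219, -0.252]
contact_force: [-2.8, 0.5, 16.3]
finger_gap: 0.621
turn(deg, tool) [ 0.06 -0.02  0.21] then shift(mm, tool) [ 0.7 -1.5  4.4] | now [0.5591 0.1902 0.0125] mach [-299.    87.6   12.5] gap 0.621 F [-2.8  0.5 16.3] t 8.02
```

```bash
cat >> h.py <<'E'
import json
def hold(c,yaw):
    """record tin centre in tool frame: level tin at c(xy); tin x = -tail dir; lateral taken from fingers"""
    o=r.get_obs(); Rt=Ro.from_rotvec(o['orientation']).as_matrix()
    v=Rt.T@(np.array([c[0],c[1],.021])-o['eef_pos']); v[1]=0
    x=-Rt[:,0].copy(); x[2]=0; x/=np.linalg.norm(x); Rtin=np.c_[x,np.cross([0,0,1],x),[0,0,1]]
    json.dump([v.tolist(),(Rt.T@Rtin).tolist()],open('hold.json','w')); print('tin in tool',v)
def place(lx,lz,pitch=7,ly=0):
    """go() to put held tin centre at lane (lx,ly,lz) with nose down pitch"""
    v,Q=json.load(open('hold.json')); a=np.radians(7)
    c=M2W(np.cos(a)*lx+np.sin(a)*lz,ly,.117-np.sin(a)*lx+np.cos(a)*lz)
    Rtin=RM@Ro.from_euler('y',pitch,degrees=True).as_matrix()
    R=Rtin@np.array(Q).T; go(c-R@np.array(v),R)
E
python3 -c "
from h import *
hold((.564,.1449),98)"
python3 -m crank '[{"delta_pos":[-0.005,0,-0.02],"rotation":[0,0,0]},{"delta_pos":[-0.01,0,-0.035],"rotation":[0,0,0]},{"delta_pos":[-0.01,0,-0.035],"rotation":[0,0,0]},{"delta_pos":[-0.01,0,-0.035],"rotation":[0,0,0]},{"delta_pos":[-0.01,0,-0.035],"rotation":[0,0,0]},{"delta_pos":[0,0,0],"rotation":[0,0,0]}]'
python3 - <<'E'
from h import *
place(-.11,.026)
t=snap('top');d=snap('side'); a=t['image'][80:330,200:]; b=d['image'][60:260,160:420]
im=np.zeros((600,800,3),np.uint8); im[:321,:400]=cv2.resize(a,(400,321)); im[:308,400:]=cv2.resize(b,(400,308))
cv2.imwrite('pics/a3.png',im[:325,:,::-1])
E
```

```text
tin in tool [-0.04615733  0.          0.00352962]
clock: 8.52
eef_pos: [0.5619, 0.1891, 0.1843]
orientation: [1.918, 2.216, -0.241]
contact_force: [2.3, 0.1, -1.3]
finger_gap: 0.622
turn(deg, tool) [1.3  6.84 4.3 ] then shift(mm, tool) [-139.8  -90.4   50.9] | now [0.5619 0.1891 0.1843] mach [-297.7   90.4  184.3] gap 0.622 F [ 2.3  0.1 -1.3] t 8.52
```

View pics/a3.png

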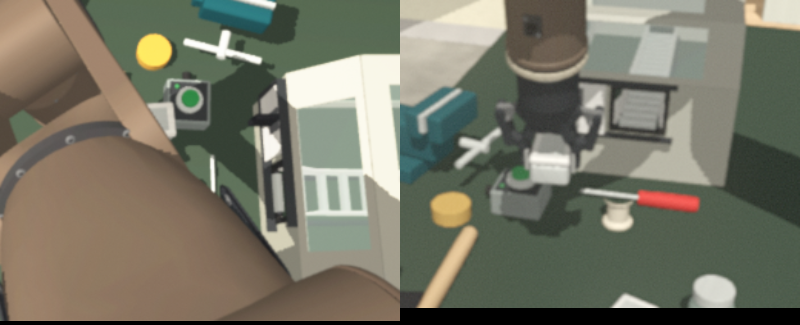

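```bash
python3 -m crank '[{"delta_pos":[0,-0.02,0],"rotation":[0.65,3.4,2.15]},{"delta_pos":[0,-0.02,0],"rotation":[0.65,3.4,2.15]},{"delta_pos":[-0.02,-0.025,0.01],"rotation":[0,0,0]},{"delta_pos":[-0.03,-0.025,0.01],"rotation":[0,0,0]},{"delta_pos":[-0.02,0,0.015],"rotation":[0,0,0]},{"delta_pos":[-0.02,0,0.01],"rotation":[0,0,0]},{"delta_pos":[0,0,0],"rotation":[0,0,0]},{"delta_pos":[0,0,0],"rotation":[0,0,0]}]'
python3 - <<'E'
from h import *
place(-.11,.024)
d=snap('side'); b=d['image'][60:260,200:420]
v,Q=json.load(open('hold.json')); o=r.get_obs(); Rt=Ro.from_rotvec(o['orientation']).as_matrix(); c=o['eef_pos']+Rt@np.array(v); T=Rt@np.array(Q)
im=cv2.resize(b,None,fx=3,fy=3)
for sx in(-1,):
  pts=[proj(d,c+T@np.array([sx*.07,sy*.027,sz*.021])) for sy,sz in((-1,-1),(1,-1),(1,1),(-1,1))]
  pts+= [proj(d,c+T@np.array([.07,sy*.027,.021])) for sy in (-1,1)]
  print(np.round(pts,1).tolist())
  for p in pts: cv2.circle(im,(int((p[0]-200+.5)*3),int((p[1]-60+.5)*3)),2,(255,0,0),-1)
cv2.imwrite('pics/a4.png',im[:,:,::-1])
E
```

```text
clock: 9.28
eef_pos: [0.4742, 0.0831, 0.1445]
orientation: [2.078, 2.219, -0.163]
contact_force: [0.1, 0.7, -2.6]
finger_gap: 0.619
turn(deg, tool) [-0.69  0.25 -0.03] then shift(mm, tool) [-45.9   4.3  -0.4] | now [0.4742 0.0831 0.1445] mach [-197.8   -4.3  144.5] gap 0.619 F [ 0.1  0.7 -2.6] t 9.28
[[317.6, 176.4], [293.5, 174.0], [294.4, 156.6], [319.0, 158.9], [324.3, 137.2], [302.3, 135.3]]
```

View pics/a4.png

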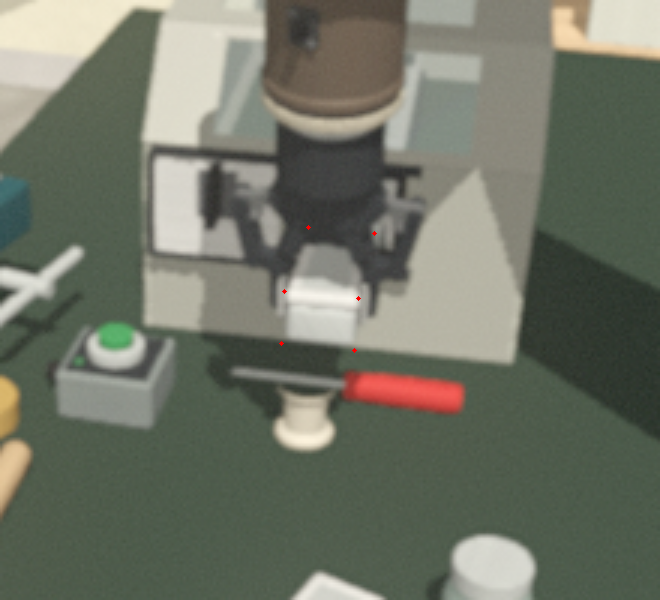

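```bash
python3 -m crank '[{"delta_pos":[0,0.0043,-0.001],"rotation":[-0.7,0.2,0]},{"delta_pos":[-0.02,0,0],"rotation":[0,0,0]},{"delta_pos":[-0.02,0,0],"rotation":[0,0,0]},{"delta_pos":[0,0,0],"rotation":[0,0,0]},{"delta_pos":[0,0,0],"rotation":[0,0,0]},{"delta_pos":[0,0,0],"rotation":[0,0,0]}]'
python3 - <<'E'
from h import *
place(-.11,.026); place(-.04,.026); place(.022,.026)
E
```

```text
clock: 9.83
eef_pos: [0.4827, 0.0459, 0.1525]
orientation: [2.071, 2.217, -0.14]
contact_force: [-0.0, 0.2, -2.6]
finger_gap: 0.615
turn(deg, tool) [0.24 0.01 0.06] then shift(mm, tool) [-7.9 -1.8  0.3] | now [0.4827 0.0459 0.1525] mach [-160.1    1.8  152.5] gap 0.615 F [-0.   0.2 -2.6] t 9.83
turn(deg, tool) [0.24 0.01 0.06] then shift(mm, tool) [-75.5  -1.8  18.4] | now [0.4827 0.0459 0.1525] mach [-160.1    1.8  152.5] gap 0.615 F [-0.   0.2 -2.6] t 9.83
turn(deg, tool) [0.24 0.01 0.06] then shift(mm, tool) [-135.4   -1.8   34.4] | now [0.4827 0.0459 0.1525] mach [-160.1    1.8  152.5] gap 0.615 F [-0.   0.2 -2.6] t 9.83
```

```bash
python3 -m crank '[{"delta_pos":[-0.008,-0.0018,0.0003],"rotation":[0.2,0,0]},{"delta_pos":[-0.017,0,0.0045],"rotation":[0,0,0]},{"delta_pos":[-0.017,0,0.0045],"rotation":[0,0,0]},{"delta_pos":[-0.017,0,0.0045],"rotation":[0,0,0]},{"delta_pos":[-0.017,0,0.0045],"rotation":[0,0,0]},{"delta_pos":[0,0,0],"rotation":[0,0,0]},{"delta_pos":[0,0,0],"rotation":[0,0,0]}]'
python3 - <<'E'
from h import *
place(.022,.026)
d=snap('side'); b=d['image'][60:260,200:420]
cv2.imwrite('pics/a5.png',cv2.resize(b,None,fx=3,fy=3)[:,:,::-1])
E
```

```text
clock: 10.42
eef_pos: [0.4859, -0.0329, 0.1448]
orientation: [2.074, 2.218, -0.145]
contact_force: [0.0, 0.8, -2.8]
finger_gap: 0.615
turn(deg, tool) [-0.02  0.02  0.01] then shift(mm, tool) [-58.4   0.4  15.9] | now [ 0.4859 -0.0329  0.1448] mach [-81.3  -0.4 144.8] gap 0.615 F [ 0.   0.8 -2.8] t 10.42
```

View pics/a5.png

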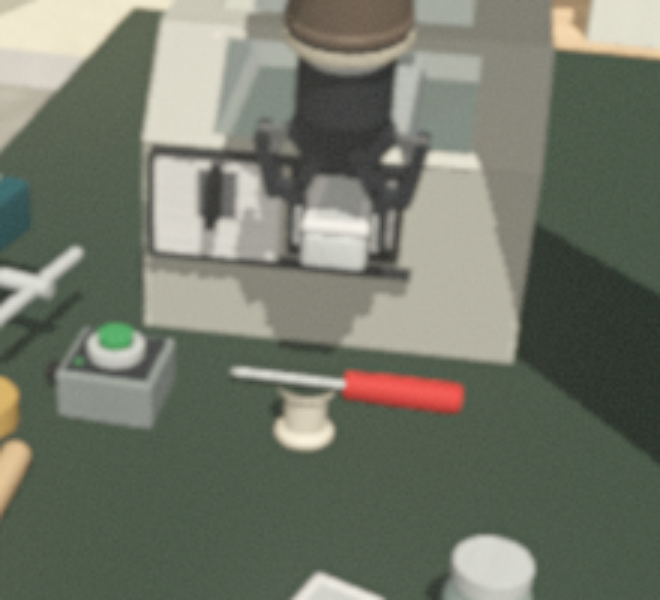

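```bash
python3 -m crank '[{"delta_pos":[-0.015,0,0.004],"rotation":[0,0,0]},{"delta_pos":[-0.015,0,0.004],"rotation":[0,0,0]},{"delta_pos":[-0.015,0,0.004],"rotation":[0,0,0]},{"delta_pos":[-0.0134,0,0.004],"rotation":[0,0,0]},{"delta_pos":[0,0,0],"rotation":[0,0,0]},{"delta_pos":[0,0,0],"rotation":[0,0,0]},{"delta_pos":[0,0,0],"rotation":[0,0,0]}]'
python3 -c "
from h import *
place(.022,.022)"
```

```text
clock: 11.05
eef_pos: [0.4901, -0.0917, 0.1373]
orientation: [2.072, 2.219, -0.145]
contact_force: [0.1, 0.2, -2.3]
finger_gap: 0.615
turn(deg, tool) [0.01 0.01 0.08] then shift(mm, tool) [-0.1  0.1  4.1] | now [ 0.4901 -0.0917  0.1373] mach [-2.240e+01 -1.000e-01  1.373e+02] gap 0.615 F [ 0.1  0.2 -2.3] t 11.05
```

```bash
python3 -m crank '[{"delta_pos":[0.0006,0,0.0035],"rotation":[0,0,0]},{"delta_pos":[0,0,0],"rotation":[0,0,0]},{"delta_pos":[0,0,0],"rotation":[0,0,0]}]'
python3 -m crank '[{"delta_pos":[0,0,0],"rotation":[0,0,0]},{"delta_pos":[0,0,0],"rotation":[0,0,0]},{"delta_pos":[0,0,0],"rotation":[0,0,0]},{"delta_pos":[0,0,0],"rotation":[0,0,0]},{"delta_pos":[0,0,0],"rotation":[0,0,0]},{"delta_pos":[0,0,0],"rotation":[0,0,0]},{"delta_pos":[0,0,0],"rotation":[0,0,0]},{"delta_pos":[0,0,0],"rotation":[0,0,0]}]' 0.85
python3 - <<'E'
from h import *
t=snap('top');d=snap('side'); a=t['image'][100:330,300:]; b=d['image'][60:200,220:400]
im=np.zeros((330,800,3),np.uint8); im[:320,:295]=cv2.resize(a,(295,320)); im[:311,400:]=cv2.resize(b,(400,311))
cv2.imwrite('pics/a6.png',im[:,:,::-1])
E
```

```text
clock: 11.3
eef_pos: [0.4899, -0.0918, 0.1335]
orientation: [2.072, 2.22, -0.145]
contact_force: [-0.5, -0.5, -2.7]
finger_gap: 0.619
clock: 11.97
eef_pos: [0.4901, -0.0924, 0.1337]
orientation: [2.073, 2.218, -0.145]
contact_force: [-0.4, 0.2, 0.2]
finger_gap: 0.85
```

View pics/a6.png

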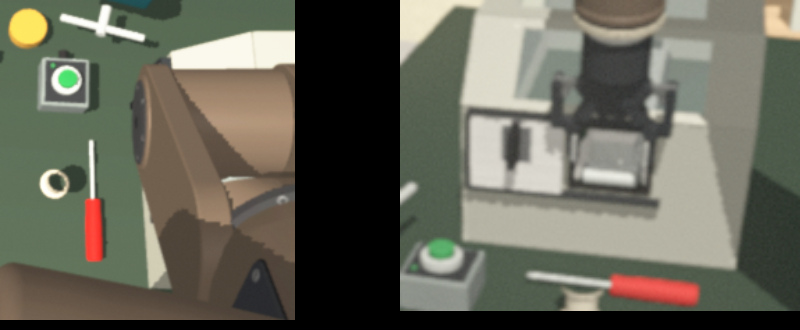

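```bash
python3 -m crank '[{"delta_pos":[0.03,0,-0.01],"rotation":[0,0,0]},{"delta_pos":[0.035,0,-0.015],"rotation":[0,0,0]},{"delta_pos":[0.035,0,-0.03],"rotation":[0,0,0]},{"delta_pos":[0.035,0,-0.03],"rotation":[0,0,0]},{"delta_pos":[0.0,0.035,-0.02],"rotation":[0,-3.5,0]},{"delta_pos":[0.0,0.035,0],"rotation":[0,-3.5,0]},{"delta_pos":[0.0,0.04,0],"rotation":[0,0,0]},{"delta_pos":[0,0.04,0],"rotation":[0,0,0]}]' 1.0
cat > tins.py <<'E'
from h import *
s=snap('top'); hsv=cv2.cvtColor(s['image'],cv2.COLOR_RGB2HSV)
m=((hsv[...,1]<40)&(hsv[...,2]>150)).astype(np.uint8); m[:,330:]=0
for c in cv2.findContours(m,cv2.RETR_EXTERNAL,cv2.CHAIN_APPROX_NONE)[0]:
    if 500<cv2.contourArea(c):
        q=np.array([ray(s,p,.042)[:2] for p in c[:,0]],np.float32); rr=cv2.minAreaRect(q); print(np.round(rr[0],4),np.round(rr[1],3),rr[2])
# side view lids
d=snap('side'); hsv=cv2.cvtColor(d['image'],cv2.COLOR_RGB2HSV); m=((hsv[...,1]<40)&(hsv[...,2]>185)).astype(np.uint8)
for c in cv2.findContours(m,cv2.RETR_EXTERNAL,cv2.CHAIN_APPROX_NONE)[0]:
    if 250<cv2.contourArea(c):
        q=np.array([ray(d,p,.042)[:2] for p in c[:,0]],np.float32); rr=cv2.minAreaRect(q)
        if 0.1<max(rr[1])<.2: print('side',np.round(rr[0],4),np.round(rr[1],3),rr[2],c[:,0].mean(0))
E
python3 tins.py
python3 - <<'E'
from h import *
t=snap('top');d=snap('side')
im=np.zeros((384,800,3),np.uint8); im[:,:400]=cv2.resize(t['image'],(400,300))[:300].repeat(1,0) if 0 else cv2.copyMakeBorder(cv2.resize(t['image'],(400,300)),0,84,0,0,cv2.BORDER_CONSTANT); im[:311,400:]=cv2.resize(d['image'][60:200,220:400],(400,311))
cv2.imwrite('pics/a7.png',im[:,:,::-1])
p,R=tinpose((.4373,.3249),71.5,.05,.15,15); go(p,R)
E
```

```text
clock: 12.73
eef_pos: [0.6316, 0.06, 0.2145]
orientation: [2.003, 2.149, -0.264]
contact_force: [0.4, 0.7, 0.3]
finger_gap: 0.998
[0.3265 0.2498] [0.056 0.057] 4.561202526092529
[0.3372 0.6498] [0.086 0.11 ] 32.69818878173828
[0.4373 0.3248] [0.142 0.057] 71.71711730957031
[0.6178 0.7428] [0.063 0.136] 78.5859146118164
[1.0222 0.2224] [0.075 0.293] 3.978050708770752
[0.979  0.6104] [0.107 0.399] 3.9780325889587402
side [0.4379 0.3398] [0.165 0.061] 74.0995101928711 [298.17241379 280.66206897]
side [ 0.6105 -0.2737] [0.065 0.185] 10.497628211975098 [284.17073171 134.47560976]
turn(deg, tool) [5.730e+00 2.000e-02 2.163e+01] then shift(mm, tool) [ 2.449e+02 -2.677e+02 -1.000e-01] | now [0.6304 0.0583 0.2133] mach [-162.6  150.   213.3] gap 1.002 F [-0.5  0.2 -0.8] t 12.93
```

View pics/a7.png

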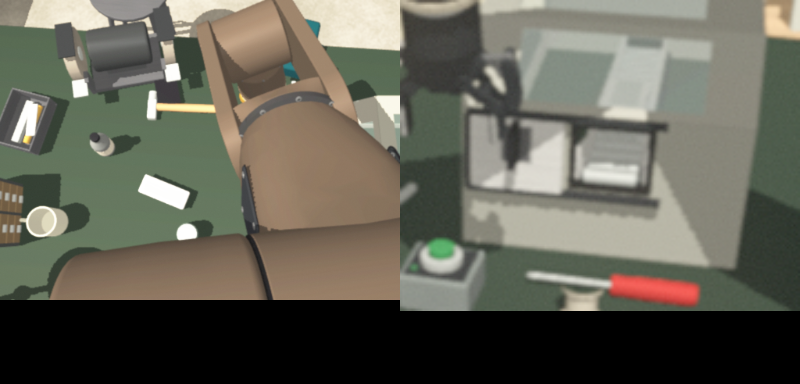

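```bash
python3 -m crank '[{"delta_pos":[0,0,-0.01],"rotation":[1.45,0,5.4]},{"delta_pos":[0,0,-0.01],"rotation":[1.45,0,5.4]},{"delta_pos":[0,0,0],"rotation":[1.45,0,5.4]},{"delta_pos":[0,0,0],"rotation":[1.45,0,5.4]},{"delta_pos":[0.025,-0.027,0],"rotation":[0,0,0]},{"delta_pos":[0.027,-0.03,0],"rotation":[0,0,0]},{"delta_pos":[0.027,-0.03,0],"rotation":[0,0,0]},{"delta_pos":[0.027,-0.03,0],"rotation":[0,0,0]}]'
python3 -m crank '[{"delta_pos":[0.027,-0.03,0],"rotation":[0,0,0]},{"delta_pos":[0.027,-0.03,0],"rotation":[0,0,0]},{"delta_pos":[0.027,-0.03,0],"rotation":[0,0,0]},{"delta_pos":[0.027,-0.03,0],"rotation":[0,0,0]},{"delta_pos":[0.018,-0.02,0],"rotation":[0,0,0]},{"delta_pos":[0,0,0],"rotation":[0,0,0]},{"delta_pos":[0,0,0],"rotation":[0,0,0]}]'
python3 - <<'E'
from h import *
import sys
exec(open('tins.py').read())
p,R=tinpose((.4373,.3248),71.6,.05,.10,15); go(p,R)
t=snap('top');d=snap('side')
im=np.zeros((311,800,3),np.uint8); im[:,:400]=cv2.resize(t['image'][120:310,360:][:, :152],(400,311)); im[:311,400:]=cv2.resize(d['image'][60:200,220:400],(400,311))
cv2.imwrite('pics/a8.png',im[:,:,::-1])
E
```

```text
clock: 13.6
eef_pos: [0.5493, 0.1981, 0.2059]
orientation: [2.413, 1.736, -0.319]
contact_force: [1.3, 1.3, -0.1]
finger_gap: 0.999
clock: 14.18
eef_pos: [0.4555, 0.3578, 0.1733]
orientation: [2.409, 1.74, -0.319]
contact_force: [0.2, -0.4, 0.2]
finger_gap: 1.006
[0.4274 0.2947] [0.079 0.055] 70.25334930419922
[0.9978 0.2212] [0.123 0.292] 3.9779398441314697
[0.9758 0.6753] [0.104 0.261] 3.9773876667022705
side [0.4379 0.3405] [0.166 0.063] 74.317138671875 [298.30718954 280.86928105]
turn(deg, tool) [-0.02  0.03 -0.06] then shift(mm, tool) [27.5 -8.6 68.9] | now [0.4569 0.3566 0.1737] mach [-471.9   -3.2  173.7] gap 1.001 F [ 0.2  0.1 -0.4] t 14.28
```

View pics/a8.png

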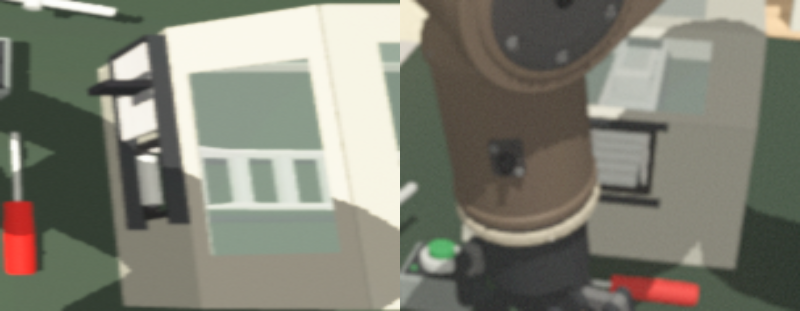

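```bash
python3 -m crank '[{"delta_pos":[0.010,-0.0086,0.025],"rotation":[0,0,0]},{"delta_pos":[0.010,0,0.025],"rotation":[0,0,0]},{"delta_pos":[0.0075,0,0.019],"rotation":[0,0,0]},{"delta_pos":[0.006,0,0.023],"rotation":[0,0,0]},{"delta_pos":[0,0,0],"rotation":[0,0,0]},{"delta_pos":[0,0,0],"rotation":[0,0,0]}]'
python3 - <<'E'
from h import *
p,R=tinpose((.4373,.3248),71.6,.05,.012,15); go(p,R)
E
```

```text
clock: 14.88
eef_pos: [0.4517, 0.367, 0.0756]
orientation: [2.412, 1.735, -0.321]
contact_force: [0.9, 0.9, 0.5]
finger_gap: 1.0
turn(deg, tool) [-0.11  0.12 -0.12] then shift(mm, tool) [17.  -0.4 61.3] | now [0.4517 0.367  0.0756] mach [-482.5   -7.7   75.6] gap 1.0 F [0.9 0.9 0.5] t 14.88
```

```bash
python3 -m crank '[{"delta_pos":[0.006,0,0.022],"rotation":[0,0,0]},{"delta_pos":[0.006,0,0.022],"rotation":[0,0,0]},{"delta_pos":[0.005,0,0.017],"rotation":[0,0,0]},{"delta_pos":[0,0,0],"rotation":[0,0,0]},{"delta_pos":[0,0,0],"rotation":[0,0,0]}]'
python3 -m crank '[{"delta_pos":[0,0,0],"rotation":[0,0,0]},{"delta_pos":[0,0,0],"rotation":[0,0,0]},{"delta_pos":[0,0,0],"rotation":[0,0,0]},{"delta_pos":[0,0,0],"rotation":[0,0,0]},{"delta_pos":[0,0,0],"rotation":[0,0,0]},{"delta_pos":[0,0,0],"rotation":[0,0,0]}]' 0.3 80
python3 - <<'E'
from h import *
p,R=tinpose((.4373,.3248),71.6,.05,.012,15); go(p,R)
hold((.4373,.3248),71.6)
E
python3 -m crank '[{"delta_pos":[-0.005,0,-0.02],"rotation":[0,0,0]},{"delta_pos":[-0.01,0,-0.035],"rotation":[0,0,0]},{"delta_pos":[-0.01,0,-0.035],"rotation":[0,0,0]},{"delta_pos":[-0.01,0,-0.035],"rotation":[0,0,0]},{"delta_pos":[-0.01,0,-0.035],"rotation":[0,0,0]},{"delta_pos":[0,0,0],"rotation":[0,0,0]}]'
python3 -c "
from h import *
place(-.13,.026)"
```

```text
clock: 15.3
eef_pos: [0.4525, 0.3687, 0.0137]
orientation: [2.412, 1.736, -0.318]
contact_force: [-0.9, 0.8, 0.0]
finger_gap: 0.997
clock: 15.8
eef_pos: [0.4528, 0.3695, 0.0144]
orientation: [2.412, 1.737, -0.314]
contact_force: [-1.4, 0.9, 14.0]
finger_gap: 0.621
turn(deg, tool) [ 0.04 -0.1  -0.09] then shift(mm, tool) [-1.5 -0.6  2.9] | now [0.4528 0.3695 0.0144] mach [-485.    -6.4   14.4] gap 0.621 F [-1.4  0.9 14. ] t 15.8
tin in tool [-0.0474113   0.          0.00582403]
clock: 16.3
eef_pos: [0.4538, 0.369, 0.1862]
orientation: [2.414, 1.738, -0.303]
contact_force: [1.8, 1.3, -2.2]
finger_gap: 0.613
turn(deg, tool) [ -4.13   6.61 -21.94] then shift(mm, tool) [-303.9    5.3   70.8] | now [0.4538 0.369  0.1862] mach [-484.4   -5.4  186.2] gap 0.613 F [ 1.8  1.3 -2.2] t 16.3
```

```bash
python3 -m crank '[{"delta_pos":[0,0,0],"rotation":[-1.03,1.65,-5.48]},{"delta_pos":[0,0,0],"rotation":[-1.03,1.65,-5.48]},{"delta_pos":[0,0,0],"rotation":[-1.03,1.65,-5.48]},{"delta_pos":[0,0,0],"rotation":[-1.03,1.65,-5.48]},{"delta_pos":[-0.025,0.002,0.006],"rotation":[0,0,0]},{"delta_pos":[-0.035,0.002,0.008],"rotation":[0,0,0]},{"delta_pos":[-0.035,0.001,0.008],"rotation":[0,0,0]},{"delta_pos":[-0.035,0,0.008],"rotation":[0,0,0]}]'
python3 -m crank '[{"delta_pos":[-0.035,0,0.008],"rotation":[0,0,0]},{"delta_pos":[-0.035,0,0.008],"rotation":[0,0,0]},{"delta_pos":[-0.035,0,0.008],"rotation":[0,0,0]},{"delta_pos":[-0.025,0,0.006],"rotation":[0,0,0]},{"delta_pos":[-0.015,0,0.004],"rotation":[0,0,0]},{"delta_pos":[0,0,0],"rotation":[0,0,0]},{"delta_pos":[0,0,0],"rotation":[0,0,0]}]'
python3 - <<'E'
from h import *
place(-.11,.026)
d=snap('side'); b=d['image'][60:260,200:420]
v,Q=json.load(open('hold.json')); o=r.get_obs(); Rt=Ro.from_rotvec(o['orientation']).as_matrix(); c=o['eef_pos']+Rt@np.array(v); T=Rt@np.array(Q)
im=cv2.resize(b,None,fx=3,fy=3)
for p in [proj(d,c+T@np.array([-.07,sy*.027,sz*.021])) for sy,sz in((-1,-1),(1,-1),(1,1),(-1,1))]: cv2.circle(im,(int((p[0]-200+.5)*3),int((p[1]-60+.5)*3)),2,(255,0,0),-1)
cv2.imwrite('pics/a9.png',im[:,:,::-1])
E
```

```text
clock: 16.97
eef_pos: [0.465, 0.2334, 0.1678]
orientation: [2.073, 2.219, -0.156]
contact_force: [1.0, -0.6, -2.5]
finger_gap: 0.615
clock: 17.55
eef_pos: [0.4748, 0.0858, 0.155]
orientation: [2.077, 2.217, -0.157]
contact_force: [-0.1, 0.9, -1.9]
finger_gap: 0.619
turn(deg, tool) [-0.47  0.33 -0.07] then shift(mm, tool) [-46.3   3.4   6. ] | now [0.4748 0.0858 0.155 ] mach [-200.4   -3.4  155. ] gap 0.619 F [-0.1  0.9 -1.9] t 17.55
```

View pics/a9.png

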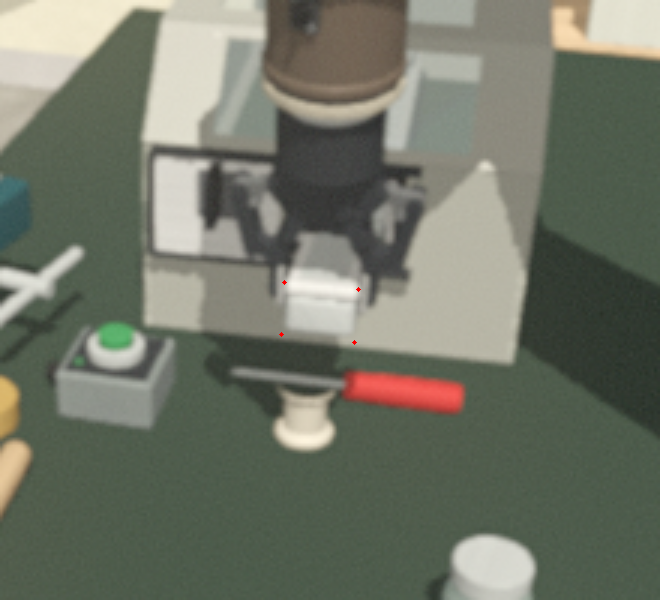

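Same picture as with tin A (predicted tail corners within about 2 px of the seen ones). Proceeding in the same way.

```bash
python3 -m crank '[{"delta_pos":[0,0.0034,0.003],"rotation":[-0.47,0.3,0]},{"delta_pos":[-0.023,0,0.0015],"rotation":[0,0,0]},{"delta_pos":[-0.023,0,0.0015],"rotation":[0,0,0]},{"delta_pos":[0,0,0],"rotation":[0,0,0]},{"delta_pos":[0,0,0],"rotation":[0,0,0]},{"delta_pos":[0,0,0],"rotation":[0,0,0]}]'
python3 - <<'E'
from h import *
place(-.11,.026); place(-.04,.026); place(.022,.026)
E
```

```text
clock: 18.1
eef_pos: [0.4816, 0.0412, 0.1551]
orientation: [2.073, 2.219, -0.142]
contact_force: [-0.2, -0.1, -2.0]
finger_gap: 0.619
turn(deg, tool) [0.04 0.02 0.05] then shift(mm, tool) [-1.8 -0.4 -0.1] | now [0.4816 0.0412 0.1551] mach [-155.5    0.4  155.1] gap 0.619 F [-0.2 -0.1 -2. ] t 18.1
turn(deg, tool) [0.04 0.02 0.05] then shift(mm, tool) [-69.4  -0.4  17.9] | now [0.4816 0.0412 0.1551] mach [-155.5    0.4  155.1] gap 0.619 F [-0.2 -0.1 -2. ] t 18.1
turn(deg, tool) [0.04 0.02 0.05] then shift(mm, tool) [-129.3   -0.4   33.9] | now [0.4816 0.0412 0.1551] mach [-155.5    0.4  155.1] gap 0.619 F [-0.2 -0.1 -2. ] t 18.1
```

```bash
python3 -m crank '[{"delta_pos":[-0.0174,0,0.0045],"rotation":[0,0,0]},{"delta_pos":[-0.0174,0,0.0045],"rotation":[0,0,0]},{"delta_pos":[-0.0174,0,0.0045],"rotation":[0,0,0]},{"delta_pos":[-0.0174,0,0.0045],"rotation":[0,0,0]},{"delta_pos":[0,0,0],"rotation":[0,0,0]},{"delta_pos":[0,0,0],"rotation":[0,0,0]}]'
python3 -c "
from h import *
place(.022,.026)"
```

```text
clock: 18.6
eef_pos: [0.4864, -0.0305, 0.1468]
orientation: [2.074, 2.218, -0.142]
contact_force: [0.8, 0.2, -3.6]
finger_gap: 0.618
turn(deg, tool) [0.   0.03 0.01] then shift(mm, tool) [-59.3  -0.3  15.7] | now [ 0.4864 -0.0305  0.1468] mach [-83.6   0.3 146.8] gap 0.618 F [ 0.8  0.2 -3.6] t 18.6
```

```bash
python3 -m crank '[{"delta_pos":[-0.015,0,0.004],"rotation":[0,0,0]},{"delta_pos":[-0.015,0,0.004],"rotation":[0,0,0]},{"delta_pos":[-0.015,0,0.004],"rotation":[0,0,0]},{"delta_pos":[-0.0143,0,0.0037],"rotation":[0,0,0]},{"delta_pos":[0,0,0],"rotation":[0,0,0]},{"delta_pos":[0,0,0],"rotation":[0,0,0]},{"delta_pos":[0.0006,0,0.0035],"rotation":[0,0,0]},{"delta_pos":[0,0,0],"rotation":[0,0,0]}]'
python3 -m crank '[{"delta_pos":[0,0,0],"rotation":[0,0,0]},{"delta_pos":[0,0,0],"rotation":[0,0,0]},{"delta_pos":[0,0,0],"rotation":[0,0,0]},{"delta_pos":[0,0,0],"rotation":[0,0,0]},{"delta_pos":[0,0,0],"rotation":[0,0,0]},{"delta_pos":[0,0,0],"rotation":[0,0,0]},{"delta_pos":[0,0,0],"rotation":[0,0,0]},{"delta_pos":[0,0,0],"rotation":[0,0,0]}]' 0.85
python3 -m crank '[{"delta_pos":[0.03,0,-0.01],"rotation":[0,0,0]},{"delta_pos":[0.035,0,-0.015],"rotation":[0,0,0]},{"delta_pos":[0.035,0,-0.03],"rotation":[0,4,0]},{"delta_pos":[0.02,0,-0.03],"rotation":[0,4,0]},{"delta_pos":[0,0,-0.03],"rotation":[0,0,0]},{"delta_pos":[0,0,-0.03],"rotation":[0,0,0]},{"delta_pos":[0,0,0],"rotation":[0,0,0]},{"delta_pos":[0,0,0],"rotation":[0,0,0]}]'
python3 - <<'E'
from h import *
go(M2W(-.034,.112,.25),tool(np.degrees(YAW)+180))
E
```

```text
clock: 19.27
eef_pos: [0.4903, -0.0904, 0.1356]
orientation: [2.072, 2.22, -0.143]
contact_force: [-0.1, 0.7, -2.0]
finger_gap: 0.617
clock: 19.93
eef_pos: [0.4904, -0.0915, 0.1361]
orientation: [2.073, 2.218, -0.142]
contact_force: [0.2, -0.2, 0.6]
finger_gap: 0.849
clock: 20.6
eef_pos: [0.4827, 0.0331, 0.2645]
orientation: [2.143, 2.294, 0.006]
contact_force: [0.6, -0.2, 0.3]
finger_gap: 0.848
turn(deg, tool) [ 0.27 -0.04  0.05] then shift(mm, tool) [-113.4  111.1   14.5] | now [0.4827 0.0331 0.2645] mach [-147.4    0.9  264.5] gap 0.848 F [ 0.6 -0.2  0.3] t 20.6
```

```bash
python3 -m crank '[{"delta_pos":[0,0.028,0],"rotation":[0,0,0]},{"delta_pos":[0,0.028,0],"rotation":[0,0,0]},{"delta_pos":[0,0.028,0],"rotation":[0,0,0]},{"delta_pos":[0,0.027,0],"rotation":[0,0,0]},{"delta_pos":[0,0,0],"rotation":[0,0,0]},{"delta_pos":[0,0,0],"rotation":[0,0,0]},{"delta_pos":[0,0,0],"rotation":[0,0,0]},{"delta_pos":[0,0,0],"rotation":[0,0,0]}]' 0.6
for i in 1 2 3 4 ; do python3 -c "
from h import *
for _ in range(10): r.snapshot('side')"; done
python3 - <<'E'
from h import *
t=snap('top');d=snap('side')
for lx in (.435,.575,.505):
  a=np.radians(7); print(lx,proj(d,M2W(np.cos(a)*lx,0,.117-np.sin(a)*lx+.042)))
im=np.zeros((600,800,3),np.uint8); im[:300,:400]=cv2.resize(t['image'],(400,300)); im[300:,:400]=cv2.resize(d['image'],(400,300)); im[:,400:]=cv2.resize(d['image'][0:210,250:390],(400,600),interpolation=cv2.INTER_CUBIC)
cv2.imwrite('pics/a10.png',im[:,:,::-1])
go(M2W(-.034,.112,.25),tool(np.degrees(YAW)+180))
E
```

```text
clock: 21.27
eef_pos: [0.5914, 0.0405, 0.2623]
orientation: [-2.144, -2.295, -0.001]
contact_force: [0.0, 0.4, 0.0]
finger_gap: 0.602
0.435 [327.63393224  83.01481677]
0.575 [330.48080318  73.90358673]
0.505 [329.10917444  78.29339758]
turn(deg, tool) [ 0.07 -0.06  0.05] then shift(mm, tool) [-113.5    1.    13. ] | now [0.5925 0.0406 0.263 ] mach [-147.5  111.   263. ] gap 0.602 F [ 0.7 -0.1  0. ] t 23.37
```

View pics/a10.png

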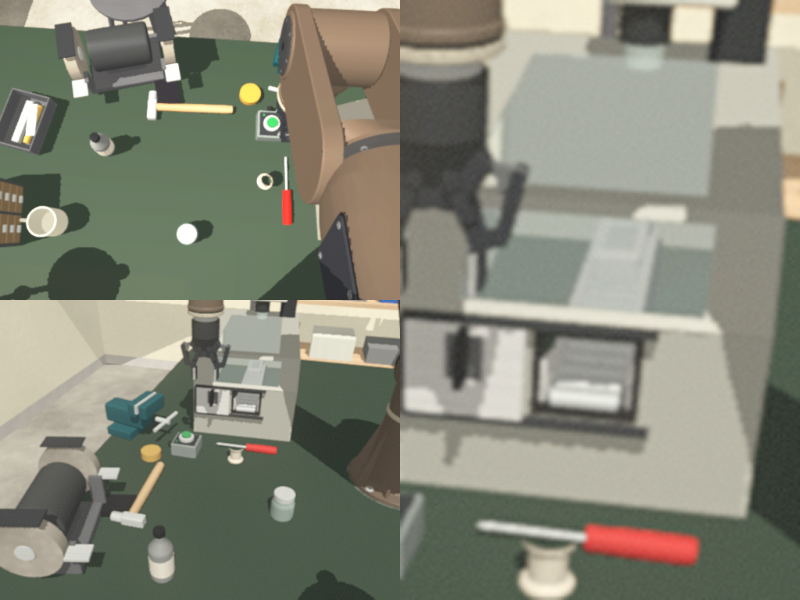

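```bash
python3 - <<'E'
from h import *
a=snap('side')['image'].astype(int)
for _ in range(19): r.snapshot('side')
b=snap('side')['image'].astype(int)
df=np.abs(a-b).sum(2)[60:160,290:390]; print(df.max(), (df>40).sum(), np.argwhere(df>60)[:5]+[60,290], r.get_obs()['clock'])
d=r.snapshot('side')
for lx in np.arange(.2,.6,.05):
  q=np.radians(7); print(round(lx,2),proj(d,M2W(np.cos(q)*lx,0,.117-np.sin(q)*lx+.042)).round(0), b[tuple(proj(d,M2W(np.cos(q)*lx,0,.117-np.sin(q)*lx+.042)).round().astype(int)[::-1])])
E
```

```text
30 0 [] 24.4167
0.2 [322. 102.] [190 193 185]
0.25 [323.  97.] [186 192 183]
0.3 [324.  93.] [191 193 185]
0.35 [326.  89.] [202 203 194]
0.4 [327.  86.] [186 190 181]
0.45 [328.  82.] [180 185 177]
0.5 [329.  79.] [184 189 180]
0.55 [330.  75.] [154 154 142]
```

```bash
python3 -m crank '[{"delta_pos":[-0.03,0.001,0],"rotation":[0,0,0]},{"delta_pos":[-0.03,0,0],"rotation":[0,0,0]},{"delta_pos":[-0.03,0,0],"rotation":[0,0,0]},{"delta_pos":[-0.0235,0,0],"rotation":[0,0,0]},{"delta_pos":[0,0,0.035],"rotation":[0,0,0]},{"delta_pos":[0,0,0.035],"rotation":[0,0,0]},{"delta_pos":[0,0,0.035],"rotation":[0,0,0]},{"delta_pos":[0,0,0.0],"rotation":[0,0,0]}]'
python3 -m crank '[{"delta_pos":[0,0,0.003],"rotation":[0,0,0]},{"delta_pos":[0,0,0],"rotation":[0,0,0]},{"delta_pos":[0,0,0],"rotation":[0,0,0]},{"delta_pos":[0,0,0],"rotation":[0,0,0]},{"delta_pos":[0,0,0],"rotation":[0,0,0]},{"delta_pos":[0,0,0],"rotation":[0,0,0]},{"delta_pos":[0,0,0],"rotation":[0,0,0]}]' 0 30
python3 - <<'E'
from h import *
go(M2W(-.034,0,.153),tool(np.degrees(YAW)+180))
E
```

```text
clock: 25.13
eef_pos: [0.5977, -0.0721, 0.1522]
orientation: [-2.141, -2.29, 0.005]
contact_force: [-2.2, -0.8, -0.0]
finger_gap: 0.598
clock: 25.72
eef_pos: [0.6006, -0.0726, 0.157]
orientation: [2.144, 2.296, 0.001]
contact_force: [-11.1, -1.4, 9.9]
finger_gap: 0.109
turn(deg, tool) [ 0.04 -0.03  0.08] then shift(mm, tool) [  -0.  -111.4    4. ] | now [ 0.6006 -0.0726  0.157 ] mach [-34.  111.4 157. ] gap 0.109 F [-11.1  -1.4   9.9] t 25.72
```

Gripped; slide it shut (112 mm plus a little overtravel at the end).

```bash
python3 -m crank '[{"delta_pos":[0,-0.015,0],"rotation":[0,0,0]},{"delta_pos":[0,-0.02,0],"rotation":[0,0,0]},{"delta_pos":[0,-0.02,0],"rotation":[0,0,0]},{"delta_pos":[0,-0.02,0],"rotation":[0,0,0]},{"delta_pos":[0,-0.015,0],"rotation":[0,0,0]},{"delta_pos":[0,-0.01,0],"rotation":[0,0,0]},{"delta_pos":[0,-0.006,0],"rotation":[0,0,0]},{"delta_pos":[0,0,0],"rotation":[0,0,0]}]'
python3 -m crank '[{"delta_pos":[0,-0.004,0],"rotation":[0,0,0]},{"delta_pos":[0,-0.002,0],"rotation":[0,0,0]},{"delta_pos":[0,0,0],"rotation":[0,0,0]},{"delta_pos":[0,0,0],"rotation":[0,0,0]}]'
python3 - <<'E'
from h import *
go(M2W(-.034,0,.153),tool(np.degrees(YAW)+180))
E
```

```text
clock: 26.38
eef_pos: [0.4961, -0.0801, 0.157]
orientation: [2.142, 2.293, 0.005]
contact_force: [-1.5, -1.2, 9.1]
finger_gap: 0.108
clock: 26.72
eef_pos: [0.4912, -0.0805, 0.157]
orientation: [2.142, 2.293, 0.005]
contact_force: [-2.4, -2.5, 13.1]
finger_gap: 0.114
turn(deg, tool) [0.29 0.02 0.07] then shift(mm, tool) [ 0.5 -1.8  4. ] | now [ 0.4912 -0.0805  0.157 ] mach [-33.5   1.8 157. ] gap 0.114 F [-2.4 -2.5 13.1] t 26.72
```

Not at the stop by force yet (1.8 mm left); push on a bit.

```bash
python3 -m crank '[{"delta_pos":[0,-0.003,0],"rotation":[0,0,0]},{"delta_pos":[0,0,0],"rotation":[0,0,0]},{"delta_pos":[0,0,0],"rotation":[0,0,0]},{"delta_pos":[0,0,0],"rotation":[0,0,0]}]'
python3 - <<'E'
from h import *
go(M2W(-.034,0,.153),tool(np.degrees(YAW)+180))
E
```

```text
clock: 27.05
eef_pos: [0.4887, -0.0806, 0.157]
orientation: [2.142, 2.293, 0.006]
contact_force: [0.6, -2.0, 12.8]
finger_gap: 0.111
turn(deg, tool) [0.33 0.03 0.07] then shift(mm, tool) [0.5 0.7 4. ] | now [ 0.4887 -0.0806  0.157 ] mach [-33.5  -0.7 157. ] gap 0.111 F [ 0.6 -2.  12.8] t 27.05
```

```bash
python3 -m crank '[{"delta_pos":[0,-0.003,0],"rotation":[0,0,0]},{"delta_pos":[0,0,0],"rotation":[0,0,0]},{"delta_pos":[0,-0.002,0],"rotation":[0,0,0]},{"delta_pos":[0,0,0],"rotation":[0,0,0]},{"delta_pos":[0,0,0],"rotation":[0,0,0]}]'
python3 - <<'E'
from h import *
go(M2W(-.034,0,.153),tool(np.degrees(YAW)+180))
E
```

```text
clock: 27.47
eef_pos: [0.4884, -0.0808, 0.1572]
orientation: [2.138, 2.287, 0.015]
contact_force: [31.5, 8.9, -17.3]
finger_gap: 0.112
turn(deg, tool) [0.8  0.07 0.02] then shift(mm, tool) [0.7 1.  4.2] | now [ 0.4884 -0.0808  0.1572] mach [-33.3  -1.  157.2] gap 0.112 F [ 31.5   8.9 -17.3] t 27.47
```

```bash
python3 -m crank '[{"delta_pos":[0,0.004,0],"rotation":[0,0,0]},{"delta_pos":[0,0,0],"rotation":[0,0,0]}]'
python3 -m crank '[{"delta_pos":[0,0,0],"rotation":[0,0,0]},{"delta_pos":[0,0,0],"rotation":[0,0,0]},{"delta_pos":[0,0,0],"rotation":[0,0,0]},{"delta_pos":[0,0,0],"rotation":[0,0,0]},{"delta_pos":[0,0,-0.03],"rotation":[0,0,0]},{"delta_pos":[0,0,-0.035],"rotation":[0,0,0]},{"delta_pos":[0,0,-0.035],"rotation":[0,0,0]},{"delta_pos":[0.03,0,0],"rotation":[0,0,0]}]' 0.5
python3 -m crank '[{"delta_pos":[0.04,0.035,0],"rotation":[0,0,0]},{"delta_pos":[0.02,0.035,0],"rotation":[0,0,0]},{"delta_pos":[0,0.035,0],"rotation":[0,0,0]},{"delta_pos":[0,0.03,0],"rotation":[0,0,0]},{"delta_pos":[0,0.02,0],"rotation":[0,0,0]},{"delta_pos":[0,0,0],"rotation":[0,0,0]},{"delta_pos":[0,0,0],"rotation":[0,0,0]}]' 0
python3 - <<'E'
from h import *
t=snap('top');d=snap('side')
im=np.zeros((400,800,3),np.uint8); im[:300,:400]=cv2.resize(t['image'][100:300,300:],(400,300)); im[:,400:]=cv2.resize(d['image'][60:210,220:370],(400,400),interpolation=cv2.INTER_CUBIC)
cv2.imwrite('pics/a11.png',im[:,:,::-1])
go((.659,.0232,.085),tool(np.degrees(YAW)+180))
for y in (0,6,12): print(y,[((proj(d,M2W(-.009,(y+k)/1e3,.133))-[220,60])*400/150+[400,0]).round(0) for k in (55,-55)])
E
```

```text
clock: 27.63
eef_pos: [0.4887, -0.0807, 0.157]
orientation: [2.141, 2.292, 0.007]
contact_force: [2.0, -1.9, 13.6]
finger_gap: 0.109
clock: 28.3
eef_pos: [0.487, -0.0535, 0.2608]
orientation: [2.142, 2.287, 0.009]
contact_force: [2.9, -0.1, 1.2]
finger_gap: 0.501
clock: 28.88
eef_pos: [0.6273, 0.0109, 0.2544]
orientation: [-2.144, -2.295, -0.001]
contact_force: [-1.2, -0.1, 0.1]
finger_gap: 0.003
turn(deg, tool) [-0.   -0.07  0.05] then shift(mm, tool) [ 10.2  33.7 169.8] | now [0.6261 0.0107 0.2548] mach [-115.5  142.5  254.8] gap -0.005 F [-0.5 -0.6  0.2] t 28.98
0 [array([595., 191.]), array([708., 201.])]
6 [array([589., 190.]), array([702., 201.])]
12 [array([583., 189.]), array([695., 200.])]
```

View pics/a11.png

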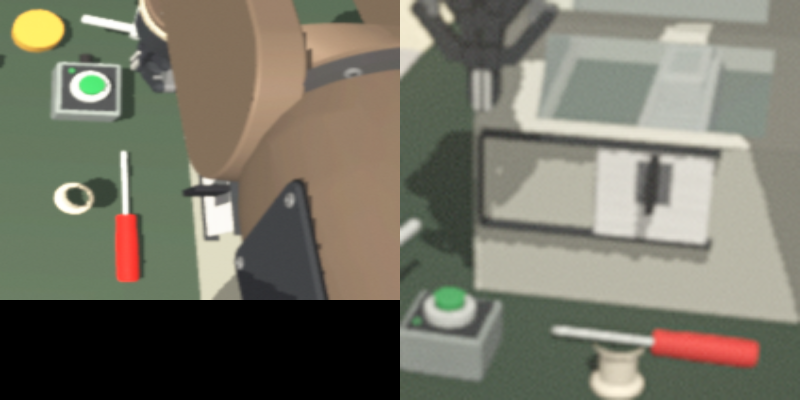

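```bash
python3 -m crank '[{"delta_pos":[0.005,0.017,0.035],"rotation":[0,0,0]},{"delta_pos":[0.005,0.017,0.035],"rotation":[0,0,0]},{"delta_pos":[0,0,0.035],"rotation":[0,0,0]},{"delta_pos":[0,0,0.035],"rotation":[0,0,0]},{"delta_pos":[0,0,0.03],"rotation":[0,0,0]},{"delta_pos":[0,0,0],"rotation":[0,0,0]},{"delta_pos":[0,0,0],"rotation":[0,0,0]}]'
python3 -c "
from h import *
go((.659,.0232,.066),tool(np.degrees(YAW)+180))"
```

```text
clock: 29.57
eef_pos: [0.659, 0.0231, 0.0847]
orientation: [-2.144, -2.294, 0.001]
contact_force: [0.7, -0.3, 1.3]
finger_gap: -0.001
turn(deg, tool) [-0.1  -0.07  0.03] then shift(mm, tool) [ 0.1  0.  18.7] | now [0.659  0.0231 0.0847] mach [-125.5  176.1   84.7] gap -0.001 F [ 0.7 -0.3  1.3] t 29.57
```

```bash
python3 -m crank '[{"delta_pos":[0,0,0.008],"rotation":[0,0,0]},{"delta_pos":[0,0,0.008],"rotation":[0,0,0]},{"delta_pos":[0,0,0.005],"rotation":[0,0,0]},{"delta_pos":[0,0,0.003],"rotation":[0,0,0]},{"delta_pos":[0,0,0.002],"rotation":[0,0,0]},{"delta_pos":[0,0,0],"rotation":[0,0,0]},{"delta_pos":[0,0,0],"rotation":[0,0,0]}]'
```

```text
clock: 30.15
eef_pos: [0.6616, 0.0232, 0.0616]
orientation: [2.143, 2.294, 0.005]
contact_force: [-5.6, -0.3, 29.1]
finger_gap: 0.001
```

```bash
python3 -m crank '[{"delta_pos":[0,0,-0.02],"rotation":[0,0,0]},{"delta_pos":[0,0,-0.02],"rotation":[0,0,0]},{"delta_pos":[0,0,0],"rotation":[6.25,0,0]},{"delta_pos":[0,0,0],"rotation":[6.25,0,0]},{"delta_pos":[0,0,0],"rotation":[6.25,0,0]},{"delta_pos":[0,0,0],"rotation":[6.25,0,0]},{"delta_pos":[0,0,0],"rotation":[0,0,0]},{"delta_pos":[0,0,0],"rotation":[0,0,0]}]'
python3 - <<'E'
from h import *
R=tool(np.degrees(YAW)+180)@Ro.from_euler('x',25,degrees=True).as_matrix()
p=np.array([.659,.0232,.068])-R@[0,.0145,0]; go(p,R); print('world down in tool',-R.T[:,2])
d=snap('side'); b=d['image'][120:220,190:300]; cv2.imwrite('pics/a12.png',cv2.resize(b,None,fx=5,fy=5,interpolation=cv2.INTER_CUBIC)[:,:,::-1])
E
```

```text
clock: 30.82
eef_pos: [0.6609, 0.0233, 0.0971]
orientation: [-1.917, -2.053, 0.453]
contact_force: [-0.0, 0.2, 0.8]
finger_gap: -0.003
turn(deg, tool) [ 0.07 -0.04  0.08] then shift(mm, tool) [-0.  -3.9 27.2] | now [0.6609 0.0233 0.0971] mach [-125.7  178.    97.1] gap -0.003 F [-0.   0.2  0.8] t 30.82
world down in tool [-0.          0.42261826  0.90630779]
```

View pics/a12.png

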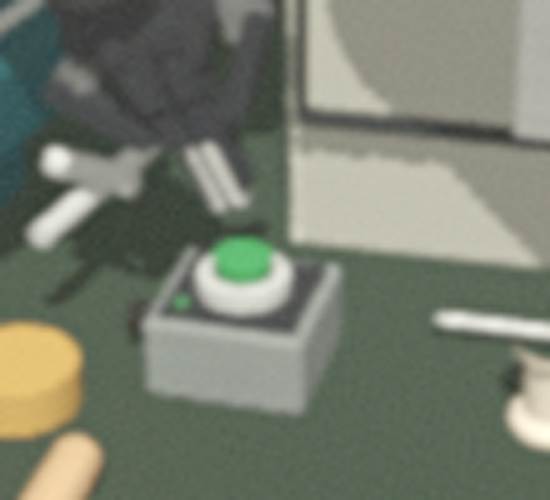

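```bash
python3 -m crank '[{"delta_pos":[0,-0.0039,0.012],"rotation":[0,0,0]},{"delta_pos":[0,0,0.015],"rotation":[0,0,0]},{"delta_pos":[0,0.0016,0.0036],"rotation":[0,0,0]},{"delta_pos":[0,0.0016,0.0036],"rotation":[0,0,0]},{"delta_pos":[0,0,0],"rotation":[0,0,0]},{"delta_pos":[0,0,0],"rotation":[0,0,0]}]'
python3 -m crank '[{"delta_pos":[0,0.0012,0.0027],"rotation":[0,0,0]},{"delta_pos":[0,0,0],"rotation":[0,0,0]},{"delta_pos":[0,0,0],"rotation":[0,0,0]}]'
```

```text
clock: 31.37
eef_pos: [0.6458, 0.0222, 0.0693]
orientation: [-1.918, -2.053, 0.451]
contact_force: [-2.1, -0.0, 2.2]
finger_gap: -0.001
clock: 31.62
eef_pos: [0.646, 0.0222, 0.0657]
orientation: [-1.918, -2.053, 0.452]
contact_force: [-0.8, 0.5, 2.8]
finger_gap: -0.0
```

```bash
python3 -m crank '[{"delta_pos":[0,0.001,0.0023],"rotation":[0,0,0]},{"delta_pos":[0,0,0],"rotation":[0,0,0]},{"delta_pos":[0,0,0],"rotation":[0,0,0]}]'
python3 -m crank '[{"delta_pos":[0,0.001,0.0023],"rotation":[0,0,0]},{"delta_pos":[0,0,0],"rotation":[0,0,0]},{"delta_pos":[0,0,0],"rotation":[0,0,0]}]'
```

```text
clock: 31.87
eef_pos: [0.6461, 0.0222, 0.064]
orientation: [-1.918, -2.053, 0.452]
contact_force: [-0.8, -0.4, 14.1]
finger_gap: -0.002
clock: 32.12
eef_pos: [0.6463, 0.0223, 0.0632]
orientation: [-1.919, -2.054, 0.451]
contact_force: [-1.3, -0.1, 32.6]
finger_gap: 0.001
```

```bash
python3 -m crank '[{"delta_pos":[0,-0.008,-0.018],"rotation":[0,0,0]},{"delta_pos":[0,-0.013,-0.03],"rotation":[0,0,0]},{"delta_pos":[0,-0.013,-0.03],"rotation":[0,0,0]},{"delta_pos":[0,-0.013,-0.03],"rotation":[0,0,0]},{"delta_pos":[0.035,0,0],"rotation":[0,0,0]},{"delta_pos":[0.035,0,0],"rotation":[0,0,0]},{"delta_pos":[0,0,0],"rotation":[0,0,0]},{"delta_pos":[0,0,0],"rotation":[0,0,0]}]'
python3 - <<'E'
from h import *
d=snap('side'); 
h=cv2.cvtColor(d['image'],cv2.COLOR_RGB2HSV); m=cv2.inRange(h,(50,120,60),(80,255,255)); n,l,st,c=cv2.connectedComponentsWithStats(m); print([(c[i].round(1),st[i,4]) for i in range(1,n) if st[i,4]>40])
im=np.zeros((450,800,3),np.uint8); im[:400,:400]=cv2.resize(d['image'][40:210,220:390],(400,400),interpolation=cv2.INTER_CUBIC); im[:300,400:]=cv2.resize(d['image'],(400,300))
cv2.imwrite('pics/a13.png',im[:400,:,::-1]); print(r.get_obs()['contact_force'])
E
```

```text
clock: 32.78
eef_pos: [0.6434, 0.094, 0.1782]
orientation: [-1.915, -2.055, 0.453]
contact_force: [-0.1, -1.3, -0.2]
finger_gap: 0.004
[(array([238.1, 171.5]), np.int32(52))]
[ 0.99516235 -0.38505839 -0.3234424 ]
```

View pics/a13.png

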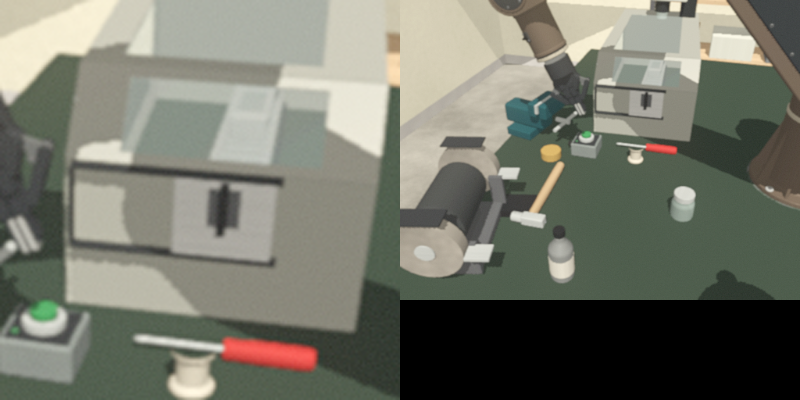

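Shutter shut, button out again at its first pixel (238, 171), bench clear of tins, tin visible queued under the pane, and the arm is free. Handing in.

```bash
python3 -c "
from h import *
print(r.hand_in())"
```

```text
the job is handed in; nothing more can be done
None
```

I slid the shutter open to its stop and loaded both tins on the bench nose-first onto the rollers. Then I slid the shutter shut to its stop, pressed START, moved the arm clear and handed in at about 33 s. No verdict is reported.

**Tins:** The second tin showed through the pane at rest, with its tail at about lane x = 0.36 m. That fits both tins queued from the stop. I could not see the first tin at the stop itself, because the roof hid it.

**Seal:** While the tins went in, the wrist force showed only the tin's weight, so I saw no sign of contact with the seal.

**Shutter:** The shutter plate appears at y ≈ 0, and the arm met the stop at about 30 N when closing.

**START:** My first press, flat on, met something hard (29 N) about 2.4 mm down, most likely the collar round the button. I pressed again with the tool tilted. The force rose from about 3 N and then hit a hard bottom at about the full 6 mm. The button springs back to its original position in the image.

**Bench:** No tins were left on it in the last picture, and the bystanders looked unmoved. I did not measure the bystanders' positions. I viewed 16 pictures, two over the budget.

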